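# Load the ear-mould curing carrier and clamp it with the T-key

## Robot

A 6-joint arm with a two-finger parallel gripper is mounted at the origin on the work surface. World frame = base frame: x ahead of the robot, y to its left, z up, the work surface at z = 0. Lengths are in m, angles in rad, forces in N, time in s.
With the tool pointing down it reaches from about 0.3 to 0.825 m from the base axis. Payload 5.4 kg.
Tool frame: the origin (TCP) lies on the centre line of the jaws, within the pads' length; the fingertips stand 19 mm ahead of it and the grasp point (between the pads) is the TCP (arm.tips_ahead is the distance from the TCP to the fingertips, in m); z points along the fingers, y is the line along which they close (so a half turn about z gives the same grasp; the last joint's range is limited). The gripper opens to 92 mm and grips with 3 to 60 N. Pads are 20 mm wide; open, the fingers measure 128 mm over their backs; the gripper's body (75 mm by 189 mm) begins 69 mm behind the grasp point.
Start: joints at [-1.373, 0.158, 1.597, -0, 1.386, -0.21], TCP at [0.228, -0.528, 0.234] pointing down, gripper open.
Joint ranges: [-2.91, 2.91], [-0.94, 2.29], [0.18, 2.7], [-1.29, 4.43], [0.17, 2.64], [-3, 3]. Speed limits (rad/s): [2.57, 2.57, 3.14, 3.14, 3.14, 3.14].

## Interface

Orientations are given as [roll, pitch, yaw] about the fixed x, y, z axes, in that order (R = Rz(yaw) Ry(pitch) Rx(roll)).
In Python, from workcell import arm gives the robot as it stands.
- The arm moves only by the tool carry_out, never from a script. Its argument "targets" is a list of rows, each a list of 3 entries, a list of its own where there are three numbers: the shift along the tool's x, y, z in cm, then the turn, a rotation vector about the tool's x, y, z in rad, then the opening, from 0 (shut) to 1 (fully open). A call has exactly 5 rows; each row shifts and turns the commanded pose from where the row before left it, along the tool's axes as they then stand; what a row does not reach is not made up. A row lasts 1/10 s, in which the tool goes at most 50 mm and 8.59 degrees, less where a joint would pass 70% of its speed; a pose out of reach is approached as far as the arm can. A call with a gripper value outside its range is refused whole. The fingers move at their own pace and stop on an object; the grip force is fixed at half the most. Time passes only in rows, so rows that do not move let the fingers close, or fill a call up. It gives the time, the measured TCP pose, the force, the opening and the grip force at its end, in the units of the state.
- arm.read_state(): the state, without advancing time (a new reading comes with each control period).
- arm.read_camera(name): name is "scene" or "side" or "wrist"; returns (picture, depth): 420x560x3 uint8, blue, green, red; 420x560 float32, m along the optical axis (not along the pixel's ray), 0 where there is no reading.
- arm.calibration(name): a dict with "mtx" (3x3 intrinsics, pixels), "T" (4x4, takes a point from camera to world coordinates); the wrist camera has in their place "hand_eye" (4x4, takes a point from camera to tool coordinates, whose origin is the TCP and whose axes are the flange's). Camera axes: x right, y up, looking along -z (the intrinsics and any distortion apply to the point x, -y, -z); pixel columns grow to the right and rows downward; lengths in m; the calibration is good to about 2 mm. A picture is of the moment at which its call begins: read the wrist's pose just before it. calibration takes no time and is no camera call.
- arm.close_job(): hands the job in; it is judged then, once.
Trained networks look in the newest picture that a camera, given by its name, has taken for a name from the list of things; names that differ only in an ending like _2 or _b are one class to them, and where a whole thing is asked for, a point or a joint stands for the part that bears it (a point fixed in the world has none). Each returns a list of dicts, best first, with "confidence" (0 to 1); they miss things now and then, are a little off and sometimes report something else, mostly with a low value. They report only what shows in the picture. A call takes as long as a camera call. They do not tell look-alikes from the thing itself.
- arm.recognise(name, camera): "box" ([centre column, centre row, width, height] in pixels, round what is visible of it).
- arm.mark_of(name, camera): "uv" ([column, row] in pixels: a listed point, or the origin of a listed thing).
The state is a dict: "clock": time; "q": joint angles; "dq": joint speeds; "tau": joint torques, N m; "position": TCP position; "tool_rot": TCP orientation; "wrist_force": force on the tool from outside, world axes, zero at the start; "torque": the same for the moment, N m; "opening": finger opening in m; "gripper_force": force on a finger pad.
Only numpy, scipy, OpenCV 4.12 (cv2) and the standard library are available. Lean on these libraries where they do the work, as an engineer would, in place of code of your own. Each camera call takes 0.05 s, during which the arm holds its last target. There are 200 camera calls.

## Task

Seat every dark block that carries an ear-mould fully home and flat in a pocket of the aluminium carrier, any pocket, mould end pointing outward, leaving the clamp open until all are in. Then fit the T-key fully down on the clamp's square shaft, turn the clamp clockwise to its stop so that its arms lie over the blocks, and put the key back standing upright in the blue tray. Leave everything else on the bench where it is.

Things in the scene. Friction and masses are not known exactly. Their poses are not given: they have to be found in the camera images.
- block0: loose dark grey block, 56 long (its x) x 36 wide (y) x 22 high, 60 to 125 g, with a skin-coloured ear-mould model (25 diameter, 20 high) on top, 14 off centre towards its +x end; origin at the centre of the underside, z up, +x to the mould end. Starts flat on the bench. May be absent (None).
- mould0 (a point): centre of the foot of the ear-mould on block0: block frame (14, 0, 22) mm
- block1: loose dark grey block, 56 long (its x) x 36 wide (y) x 22 high, 60 to 125 g, with a pink-red ear-mould model (25 diameter, 20 high) on top, 14 off centre towards its +x end; origin at the centre of the underside, z up, +x to the mould end. Starts flat on the bench. May be absent (None).
- mould1 (a point): centre of the foot of the ear-mould on block1: block frame (14, 0, 22) mm
- block2: loose dark grey block, 56 long (its x) x 36 wide (y) x 22 high, 60 to 125 g, with a light blue ear-mould model (25 diameter, 20 high) on top, 14 off centre towards its +x end; origin at the centre of the underside, z up, +x to the mould end. Starts flat on the bench. May be absent (None).
- mould2 (a point): centre of the foot of the ear-mould on block2: block frame (14, 0, 22) mm
- block3: loose dark grey block, 56 long (its x) x 36 wide (y) x 22 high, 60 to 125 g, with a yellow ear-mould model (25 diameter, 20 high) on top, 14 off centre towards its +x end; origin at the centre of the underside, z up, +x to the mould end. Starts flat on the bench. May be absent (None).
- mould3 (a point): centre of the foot of the ear-mould on block3: block frame (14, 0, 22) mm
- carrier: fixed aluminium plate 216 x 216 x 16 high; origin at the centre of its underside, axes along its sides. Four blue-floored pockets 8 deep, 58.5 x 38.5, centred 70 from the centre on its +x, +y, -x and -y half-axes, long side radial. Any block fits any pocket, its +x (mould end) to point away from the plate's centre; seated, its underside is 8 above the bench and it stands 14 proud of the plate
- pocket0 (a point): centre of the floor of the pocket on the carrier's +x side, 8 mm above the bench; axes are the carrier's (the outward direction here is the carrier's +x)
- pocket1 (a point): centre of the floor of the pocket on the carrier's +y side, 8 mm above the bench; axes are the carrier's (the outward direction here is the carrier's +y)
- pocket2 (a point): centre of the floor of the pocket on the carrier's -x side, 8 mm above the bench; axes are the carrier's (the outward direction here is the carrier's -x)
- pocket3 (a point): centre of the floor of the pocket on the carrier's -y side, 8 mm above the bench; axes are the carrier's (the outward direction here is the carrier's -y)
- clamp (a joint): angle (rad) of the red four-armed clamp on the carrier's vertical centre axis. 0 = open, arms diagonal between the pockets; grows clockwise seen from above to a stop at 0.785, arms over the inner ends of seated blocks (2.5 mm gap). Starts 0 to 0.12; 0.12 N m of friction, stays where left. Arms 54 long from the centre, 15 wide, 32.5 to 40.5 above the bench
- shaft (a point): centre of the clamp's flat hub (44 diameter), 40.5 mm above the bench, where the square shaft rises: steel, 14 x 14, 20 high, its top 5 tapering to 9 x 9. The point turns with the clamp; its x and y axes are square to the shaft's flats (they match the carrier's axes when the clamp is at 0)
- key: loose T-key, 110 to 220 g: steel socket 36 x 36 x 29 high, square bore 16 x 16, 24 deep, open below, flats along its x and y; on top a yellow crossbar 70 long (x) x 16 wide (y), 29 to 49 above the underside. Origin at the centre of the underside. Fits in any quarter turn, 0.13 rad play; home, its underside rests on the hub (origin at point shaft). Starts upright in the tray
- tray: fixed shallow blue tray, 150 x 150 x 15 high, walls 4 thick, floor about 4 thick; origin at the centre of its underside
- jar: bystander, leave alone: round jar of blue plastic with a blue lid, diameter 66, height 70
- beaker: bystander, leave alone: open clear glass beaker, rim diameter 60, height 70
- pot: bystander, leave alone: small white lidded pot, diameter 48, height 42
- spray: bystander, leave alone: white bottle with red cap, diameter 48, height 150
- screwdriver: bystander, leave alone: screwdriver lying flat, 170 long
- brush: bystander, leave alone: brush lying flat, 160 long
- felt: bystander, leave alone: pale felt polishing ring lying flat, outer diameter 60, height 14
Mind the look-alikes: they are no part of the job. What is shaped like the block2 but green is not meant.

How it is judged:
On the way, in this order (a step that is already met when the one before it is completed fails the run):
1. every block present is seated in a pocket, mould end outward, with the clamp still open ((horizontal distance between block0 and pocket0 below 0.003 m or horizontal distance between block0 and pocket1 below 0.003 m or horizontal distance between block0 and pocket2 below 0.003 m or horizontal distance between block0 and pocket3 below 0.003 m) and z of each of block0, block1, block2, block3 in the frame of carrier below 0.0105 m and angle between each of block0, block1, block2, block3's own z axis and vertical below 0.06 rad and horizontal distance between each of mould0, mould1, mould2, mould3 and carrier above 0.075 m and (horizontal distance between block1 and pocket0 below 0.003 m or horizontal distance between block1 and pocket1 below 0.003 m or horizontal distance between block1 and pocket2 below 0.003 m or horizontal distance between block1 and pocket3 below 0.003 m) and (horizontal distance between block2 and pocket0 below 0.003 m or horizontal distance between block2 and pocket1 below 0.003 m or horizontal distance between block2 and pocket2 below 0.003 m or horizontal distance between block2 and pocket3 below 0.003 m) and (horizontal distance between block3 and pocket0 below 0.003 m or horizontal distance between block3 and pocket1 below 0.003 m or horizontal distance between block3 and pocket2 below 0.003 m or horizontal distance between block3 and pocket3 below 0.003 m) and value of joint clamp below 0.2 rad), for 0.2 s.
2. the T-key is fully down on the square shaft, with the clamp still open (horizontal distance between key and shaft below 0.003 m and z of key in the frame of shaft below 0.0025 m and angle between key's own z axis and vertical below 0.08 rad and value of joint clamp below 0.25 rad), for 0.2 s.
3. the clamp is turned to its stop with the key on the shaft, the blocks seated ((horizontal distance between block0 and pocket0 below 0.003 m or horizontal distance between block0 and pocket1 below 0.003 m or horizontal distance between block0 and pocket2 below 0.003 m or horizontal distance between block0 and pocket3 below 0.003 m) and z of each of block0, block1, block2, block3 in the frame of carrier below 0.0105 m and angle between each of block0, block1, block2, block3's own z axis and vertical below 0.06 rad and horizontal distance between each of mould0, mould1, mould2, mould3 and carrier above 0.075 m and (horizontal distance between block1 and pocket0 below 0.003 m or horizontal distance between block1 and pocket1 below 0.003 m or horizontal distance between block1 and pocket2 below 0.003 m or horizontal distance between block1 and pocket3 below 0.003 m) and (horizontal distance between block2 and pocket0 below 0.003 m or horizontal distance between block2 and pocket1 below 0.003 m or horizontal distance between block2 and pocket2 below 0.003 m or horizontal distance between block2 and pocket3 below 0.003 m) and (horizontal distance between block3 and pocket0 below 0.003 m or horizontal distance between block3 and pocket1 below 0.003 m or horizontal distance between block3 and pocket2 below 0.003 m or horizontal distance between block3 and pocket3 below 0.003 m) and horizontal distance between key and shaft below 0.003 m and z of key in the frame of shaft below 0.0025 m and angle between key's own z axis and vertical below 0.08 rad and value of joint clamp above 0.7 rad), for 0.2 s.
At the end, for the whole second after the job is handed in: Every block present lies flat on a pocket's floor (within 3 mm of the pocket's centre, within 2.5 mm of the floor, tilt under 0.06 rad), mould end outward; the clamp stands at 0.70 rad or more; the key stands upright at rest on the tray's floor ((horizontal distance between block0 and pocket0 below 0.003 m or horizontal distance between block0 and pocket1 below 0.003 m or horizontal distance between block0 and pocket2 below 0.003 m or horizontal distance between block0 and pocket3 below 0.003 m) and z of each of block0, block1, block2, block3 in the frame of carrier below 0.0105 m and angle between each of block0, block1, block2, block3's own z axis and vertical below 0.06 rad and horizontal distance between each of mould0, mould1, mould2, mould3 and carrier above 0.075 m and (horizontal distance between block1 and pocket0 below 0.003 m or horizontal distance between block1 and pocket1 below 0.003 m or horizontal distance between block1 and pocket2 below 0.003 m or horizontal distance between block1 and pocket3 below 0.003 m) and (horizontal distance between block2 and pocket0 below 0.003 m or horizontal distance between block2 and pocket1 below 0.003 m or horizontal distance between block2 and pocket2 below 0.003 m or horizontal distance between block2 and pocket3 below 0.003 m) and (horizontal distance between block3 and pocket0 below 0.003 m or horizontal distance between block3 and pocket1 below 0.003 m or horizontal distance between block3 and pocket2 below 0.003 m or horizontal distance between block3 and pocket3 below 0.003 m) and linear speed of each of block0, block1, block2, block3, key below 0.02 m/s and value of joint clamp above 0.7 rad and angle between key's own z axis and vertical below 0.08 rad and z of key in the frame of tray below 0.008 m and x of key in the frame of tray between -0.06 and 0.06 m and y of key in the frame of tray between -0.06 and 0.06 m); the robot touches nothing.
It fails at once if another thing on the bench is shoved well aside (over 6 cm) (distance of any of jar, beaker, pot, spray, screwdriver, brush, felt from where it was at the start of the episode above 0.06 m).
It fails at once if the jar, beaker, pot or bottle is knocked over (angle between any of jar, beaker, pot, spray's own z axis and vertical above 0.7 rad).
Of block0, block1, block2, block3 only 3 to 4 are there at a start; the rules pass over those that are not, and their reading is None.
At some moment in a run one of block0, block1, block2, block3 may be knocked a few centimetres aside while the robot is not near it.
It also fails if it takes over 210 s, if anything falls off the work surface, if the arm or the gripper's body presses on something with over 40 N, if the wrist force passes 120 N, or if a joint passes its speed limit or range.

## Working session

There is one attempt and no reset: what is moved stays moved. The work goes in short steps, Python scripts to look and compute and a tool call to move; the robot and the scene stay as the last step left them, time stands still between calls to the robot, and variables do not carry over. Pictures are saved under pics/ and viewed, at most 14 in all, crops included, and the job is handed in when it is done.

Besides the shell and the picture viewer there is one more tool, called after ">>>" as name(argument=value, ...) on one line, values as JSON. carry_out: Moves the arm, as the interface text tells. Its arguments: {"type":"object","properties":{"targets":{"type":"array","items":{"type":"array"}}},"required":["targets"]}

```bash
ls; mkdir -p pics
cat > h.py <<'E'
import numpy as np, cv2, json
from workcell import arm
from scipy.spatial.transform import Rotation as R
def pose():
    s=arm.read_state(); T=np.eye(4); T[:3,:3]=R.from_euler('xyz',s['tool_rot']).as_matrix() if np.size(s['tool_rot'])==3 else np.array(s['tool_rot']); T[:3,3]=s['position']; return T
def camT(n):
    c=arm.calibration(n)
    return np.array(c['mtx']), (np.array(c['T']) if 'T' in c else pose()@np.array(c['hand_eye']))
def cloud(d,K,T):
    v,u=np.mgrid[:d.shape[0],:d.shape[1]]
    p=np.stack([(u-K[0,2])/K[0,0]*d,-(v-K[1,2])/K[1,1]*d,-d],-1)
    return p@T[:3,:3].T+T[:3,3]
def atz(uv,z,K,T):
    r=T[:3,:3]@np.array([(uv[0]-K[0,2])/K[0,0],-(uv[1]-K[1,2])/K[1,1],-1]); o=T[:3,3]
    return o+r*(z-o[2])/r[2]
E
cat > a.py <<'E'
from h import *
print(arm.read_state()); 
for n in ('scene','side','wrist'):
    K,T=camT(n); im,d=arm.read_camera(n); cv2.imwrite(f'pics/{n}0.png',im); np.savez(f'{n}0.npz',im=im,d=d,K=K,T=T)
    print(n,arm.calibration(n).keys(),K.round(1).tolist(),T.round(3).tolist())
E
python3 a.py
```

```text
pics
{'clock': 0.0, 'q': array([-1.37307799e+00,  1.59072681e-01,  1.59823243e+00, -2.13077173e-06,
        1.38620740e+00, -2.10105202e-01]), 'dq': array([-2.11357466e-03, -1.07454522e-03, -2.02684197e-04,  4.11067040e-06,
        1.70452620e-03,  2.83679192e-04]), 'tau': array([ 4.01846501e-04, -3.85575557e+01, -3.22105050e+01,  7.02240737e-02,
        3.81319004e-02, -1.38795776e-04]), 'position': array([ 0.22790905, -0.52725154,  0.23260553]), 'tool_rot': array([-3.13971459e+00, -3.98361283e-04,  4.07823556e-01]), 'wrist_force': array([ 0.09476529,  0.21735362, -0.00721476]), 'torque': array([ 0.01379249, -0.00980119, -0.00537663]), 'gripper_force': 0.0, 'opening': 0.09171734584696999}
scene dict_keys(['mtx', 'T']) [[523.6, 0.0, 289.0], [0.0, 523.6, 207.1], [0.0, 0.0, 1.0]] [[-0.793, -0.485, 0.368, 1.074], [0.609, -0.622, 0.492, 0.671], [-0.01, 0.614, 0.789, 1.093], [0.0, 0.0, 0.0, 1.0]]
side dict_keys(['mtx', 'T']) [[447.5, 0.0, 280.9], [0.0, 447.5, 208.9], [0.0, 0.0, 1.0]] [[0.999, 0.022, -0.037, 0.532], [-0.041, 0.732, -0.68, -0.753], [0.012, 0.681, 0.732, 0.902], [0.0, 0.0, 0.0, 1.0]]
wrist dict_keys(['mtx', 'hand_eye']) [[366.2, 0.0, 276.8], [0.0, 366.2, 210.4], [0.0, 0.0, 1.0]] [[0.397, 0.878, 0.266, 0.302], [-0.918, 0.381, 0.114, -0.494], [-0.001, -0.29, 0.957, 0.384], [0.0, 0.0, 0.0, 1.0]]
```

View pics/scene0.png

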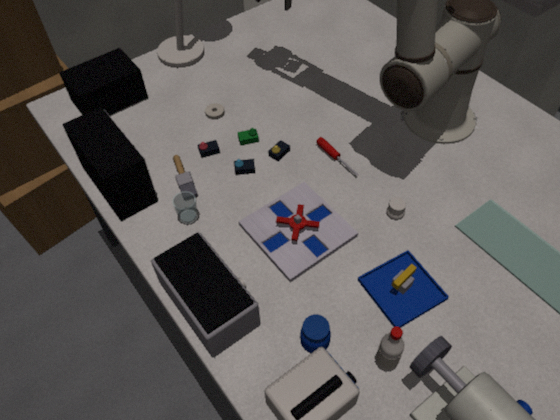

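View pics/side0.png

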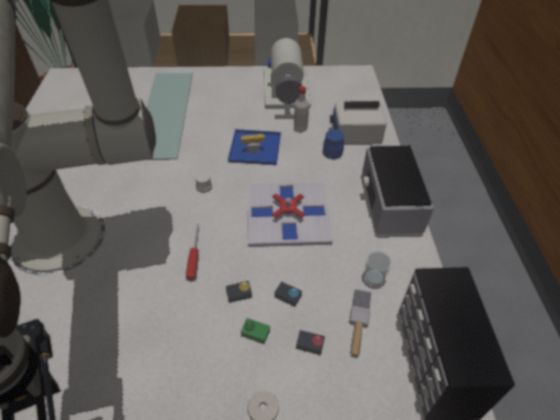

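Scene view: dark blocks with pink-red mould (208,148), light blue (244,166), yellow (279,150); a green look-alike at (248,136), not meant; no skin-coloured block, so block0 is absent. Carrier (298,229), key in tray (403,278).

```bash
cat > b.py <<'E'
from h import *
for n in ('scene','side'):
    z=np.load(n+'0.npz'); K,T=z['K'],z['T']; P=cloud(z['d'],K,T)
    for nm,h in (('block0',0),('block1',0),('block2',0),('block3',0),('mould1',.022),('mould2',.022),('mould3',.022),('carrier',0),('pocket0',.008),('pocket1',.008),('pocket2',.008),('pocket3',.008),('shaft',.0405),('key',.004),('tray',0)):
        for r in arm.mark_of(nm,n)[:2]:
            print(n,nm,round(r['confidence'],2),np.round(r['uv']),atz(r['uv'],h,K,T).round(3))
    c=cv2.resize(z['im'][110:190,180:310] if n=='scene' else z['im'][270:370,210:340],None,fx=5,fy=5,interpolation=cv2.INTER_CUBIC)
    cv2.imwrite(f'pics/{n}crop.png',c)
E
python3 b.py
```

```text
scene block0 0.86 [244. 170.] [ 0.584 -0.191  0.   ]
scene block0 0.54 [249. 138.] [ 0.501 -0.286  0.   ]
scene block1 0.86 [244. 170.] [ 0.584 -0.191  0.   ]
scene block1 0.54 [249. 138.] [ 0.501 -0.286  0.   ]
scene block2 0.86 [244. 170.] [ 0.584 -0.191  0.   ]
scene block2 0.54 [249. 138.] [ 0.501 -0.286  0.   ]
scene block3 0.86 [244. 170.] [ 0.584 -0.191  0.   ]
scene block3 0.54 [249. 138.] [ 0.501 -0.286  0.   ]
scene mould1 0.77 [239. 163.] [ 0.59  -0.204  0.022]
scene mould1 0.62 [199. 150.] [ 0.65  -0.317  0.022]
scene mould2 0.77 [239. 163.] [ 0.59  -0.204  0.022]
scene mould2 0.62 [199. 150.] [ 0.65  -0.317  0.022]
scene mould3 0.77 [239. 163.] [ 0.59  -0.204  0.022]
scene mould3 0.62 [199. 150.] [ 0.65  -0.317  0.022]
scene carrier 0.55 [299. 229.] [0.589 0.062 0.   ]
scene carrier 0.48 [281. 154.] [ 0.464 -0.178  0.   ]
scene pocket0 0.97 [314. 245.] [0.593 0.129 0.008]
scene pocket0 0.96 [319. 217.] [0.528 0.068 0.008]
scene pocket1 0.97 [314. 245.] [0.593 0.129 0.008]
scene pocket1 0.96 [319. 217.] [0.528 0.068 0.008]
scene pocket2 0.97 [314. 245.] [0.593 0.129 0.008
[... 1213 characters left out ...]
0.064 0.   ]
side pocket0 0.95 [283. 192.] [0.586 0.141 0.008]
side pocket0 0.77 [312. 212.] [0.661 0.061 0.008]
side pocket1 0.95 [283. 192.] [0.586 0.141 0.008]
side pocket1 0.77 [312. 212.] [0.661 0.061 0.008]
side pocket2 0.95 [283. 192.] [0.586 0.141 0.008]
side pocket2 0.77 [312. 212.] [0.661 0.061 0.008]
side pocket3 0.95 [283. 192.] [0.586 0.141 0.008]
side pocket3 0.77 [312. 212.] [0.661 0.061 0.008]
side shaft 0.55 [288. 207.] [0.594 0.054 0.04 ]
side shaft 0.37 [287. 215.] [0.592 0.026 0.04 ]
side key 0.84 [254. 148.] [0.504 0.343 0.004]
side key 0.35 [288. 216.] [0.596 0.054 0.004]
side tray 0.93 [258. 150.] [ 0.516  0.338 -0.   ]
side tray 0.34 [196. 254.] [ 0.359 -0.062  0.   ]
```

View pics/scenecrop.png

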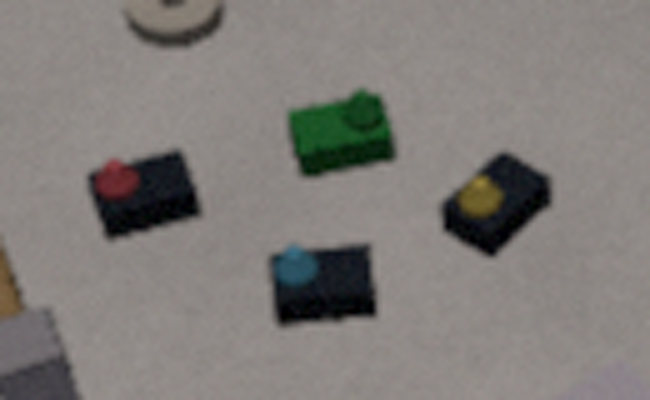

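Crop confirms: pink-red, light-blue and yellow moulds sit on dark blocks; the green block with green mould is the look-alike to leave.

>>> carry_out(targets=[[[4.7,-1.2,-0.7],[0,0,0],1],[[4.7,-1.2,-0.7],[0,0,0],1],[[4.7,-1.2,-0.7],[0,0,0],1],[[4.7,-1.2,-0.7],[0,0,0],1],[[4.7,-1.2,-0.7],[0,0,0],1]])

```text
clock: 2.15
position: [0.4213, -0.3782, 0.2691]
tool_rot: [3.141, -0.0, 0.408]
wrist_force: [0.5, -1.0, -0.4]
opening: 0.0919
gripper_force: 0.0
```

>>> carry_out(targets=[[[4.7,-1.2,-0.7],[0,0,0],1],[[4.7,-1.2,-0.7],[0,0,0],1],[[4.7,-1.2,-0.7],[0,0,0],1],[[4.7,-1.2,-0.7],[0,0,0],1],[[4.7,-1.2,-0.7],[0,0,0],1]])

```text
clock: 2.65
position: [0.6133, -0.2298, 0.304]
tool_rot: [3.141, -0.0, 0.408]
wrist_force: [0.4, -0.9, -0.5]
opening: 0.0921
gripper_force: 0.0
```

>>> carry_out(targets=[[[0,0,0],[0,0,0],1],[[0,0,0],[0,0,0],1],[[0,0,0],[0,0,0],1],[[0,0,0],[0,0,0],1],[[0,0,0],[0,0,0],1]])

```text
clock: 3.15
position: [0.6111, -0.2323, 0.3036]
tool_rot: [-3.141, 0.0, 0.406]
wrist_force: [0.6, 0.8, -0.9]
opening: 0.0919
gripper_force: 0.0
```

```bash
cat > shot.py <<'E'
import sys
from h import *
n=sys.argv[1]; K,T=camT('wrist'); tcp=pose(); im,d=arm.read_camera('wrist'); cv2.imwrite(f'pics/{n}.png',im); np.savez(n+'.npz',im=im,d=d,K=K,T=T)
print(tcp[:3,3].round(4),arm.read_state()['tool_rot'].round(4),arm.read_state()['clock'])
E
python3 shot.py w1
```

```text
[ 0.6111 -0.2323  0.3036] [-3.1415e+00  1.0000e-04  4.0630e-01] 3.2
```

View pics/w1.png

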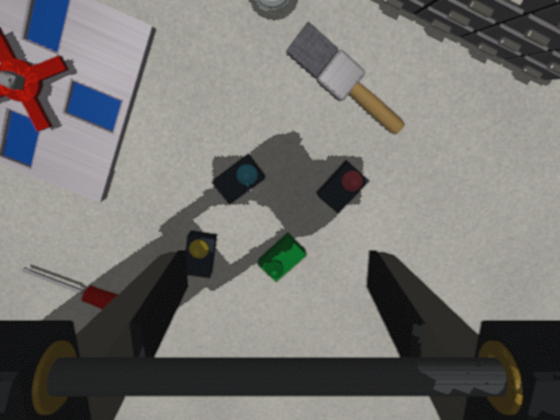

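Wrist view: blue-mould block (238,178), pink-red (343,185), yellow (200,253), green look-alike (283,257), carrier with clamp at left.

```bash
cat > blocks.py <<'E'
import sys
from h import *
def blocks(f,zmin=.014,off=0,roi=None):
    z=np.load(f+'.npz'); P=cloud(z['d'],z['K'],z['T']); P[...,2]-=off
    m=((P[...,2]>zmin)&(P[...,2]<.06+off)&(z['d']>0.1)).astype(np.uint8)
    m=cv2.morphologyEx(m,cv2.MORPH_OPEN,np.ones((3,3),np.uint8))
    n,l,st,_=cv2.connectedComponentsWithStats(m,connectivity=4); hsv=cv2.cvtColor(z['im'],cv2.COLOR_BGR2HSV); out=[]
    for i in range(1,n):
        if not 250<st[i,4]<6000: continue
        k=l==i; p=P[k]; hull=p[:,:2].astype(np.float32)
        (c,wh,a)=cv2.minAreaRect(hull*1000); 
        hi=p[:,2]>.028; mo=p[hi,:2].mean(0) if hi.sum()>5 else np.array([np.nan]*2)
        c=np.array(c)/1000; L,W=max(wh),min(wh); a=np.deg2rad(a if wh[0]>=wh[1] else a+90)
        if np.dot(mo-c,[np.cos(a),np.sin(a)])<0: a+=np.pi
        a=(a+np.pi)%(2*np.pi)-np.pi
        bgr=z['im'][k][hi].mean(0).round() if hi.any() else z['im'][k].mean(0).round(); body=np.median(z['im'][k][~hi],0) if (~hi).any() else 0
        print('px',st[i,:5].tolist(),'c',c.round(4),'LW',round(L,1),round(W,1),'yaw',round(a,3),'mould',mo.round(4),'dist',np.linalg.norm(mo-c).round(4),'ztop',np.median(p[~hi,2]).round(4),'zmax',p[:,2].max().round(4),'bgr',bgr,'body',body)
    fl=np.abs(P[...,2])<.012; print('floor z',np.median(P[...,2][fl]).round(4))
if __name__=='__main__': blocks(sys.argv[1])
E
python3 blocks.py w1; python3 blocks.py scene0; python3 blocks.py side0
```

```text
px [383, 0, 177, 80, 2798] c [ 0.8246 -0.3669] LW 209.7 9.4 yaw -1.571 mould [ 0.8258 -0.3687] dist 0.0022 ztop 0.024 zmax 0.06 bgr [57. 56. 57.] body [61. 64. 66.]
px [288, 22, 116, 111, 3915] c [ 0.7334 -0.2689] LW 159.2 42.1 yaw 1.3 mould [nan nan] dist nan ztop 0.0183 zmax 0.0225 bgr [103. 110. 117.] body [ 90. 103. 120.]
px [212, 155, 53, 48, 1370] c [ 0.5808 -0.1928] LW 55.9 36.1 yaw -0.53 mould [ 0.5941 -0.1997] dist 0.015 ztop 0.0219 zmax 0.0436 bgr [69. 59. 29.] body [28. 24. 21.]
px [317, 162, 52, 51, 1375] c [ 0.6221 -0.3135] LW 55.8 36.4 yaw -0.313 mould [ 0.6362 -0.316 ] dist 0.0143 ztop 0.0219 zmax 0.0445 bgr [34. 31. 71.] body [27. 24. 21.]
px [185, 234, 31, 44, 1128] c [ 0.4675 -0.1831] LW 56.5 35.9 yaw 0.25 mould [ 0.4836 -0.1798] dist 0.0165 ztop 0.0219 zmax 0.0434 bgr [26. 71. 79.] body [27. 24. 21.]
px [257, 236, 49, 46, 1199] c [ 0.5058 -0.2829] LW 56.4 36.5 yaw 2.747 mould [ 0.4955 -0.2765] dist 0.0121 ztop 0.0219 zmax 0.0437 bgr [36. 83. 18.] body [38.5 95.  14. ]
px [78, 287, 36, 21, 454] c [ 0.3549 -0.0748] LW 47.5 20.9 yaw 1.601 mould [nan nan] dist nan ztop
[... 4059 characters left out ...]
0. 113. 126.]
px [398, 307, 90, 113, 1246] c [ 0.8366 -0.3852] LW 256.4 97.9 yaw -1.13 mould [ 0.8481 -0.4189] dist 0.0357 ztop 0.0233 zmax 0.0599 bgr [50. 50. 51.] body [59. 59. 62.]
px [240, 318, 30, 23, 447] c [ 0.5057 -0.2843] LW 57.4 37.0 yaw 2.732 mould [ 0.4936 -0.2825] dist 0.0122 ztop 0.0234 zmax 0.0462 bgr [68. 96. 65.] body [ 71. 111.  64.]
px [296, 330, 28, 22, 460] c [ 0.6223 -0.3151] LW 56.0 37.9 yaw -0.295 mould [ 0.6347 -0.3223] dist 0.0143 ztop 0.0232 zmax 0.0459 bgr [ 73.  69. 113.] body [69. 65. 64.]
px [253, 391, 24, 29, 269] c [ 0.5271 -0.4418] LW 58.0 33.4 yaw 1.967 mould [nan nan] dist nan ztop 0.0158 zmax 0.0196 bgr [139. 146. 152.] body [140. 146. 152.]
floor z 0.002
```

>>> carry_out(targets=[[[2,-3.9,0],[0,0,0],1],[[2,-3.9,0],[0,0,0],1],[[2,-3.9,0],[0,0,0],1],[[2,-3.9,0],[0,0,0],1],[[2,-3.9,0],[0,0,0],1]])

```text
clock: 3.7
position: [0.626, -0.0115, 0.3038]
tool_rot: [3.141, -0.0, 0.407]
wrist_force: [0.3, 0.3, 0.4]
opening: 0.0919
gripper_force: 0.0
```

>>> carry_out(targets=[[[2,-3.9,0],[0,0,0],1],[[2,-3.9,0],[0,0,0],1],[[0,0,0],[0,0,0.136],1],[[0,0,0],[0,0,0.136],1],[[0,0,0],[0,0,0.136],1]])

```text
clock: 4.2
position: [0.632, 0.0749, 0.3036]
tool_rot: [3.141, -0.0, -0.006]
wrist_force: [0.2, 0.4, 0.1]
opening: 0.0918
gripper_force: 0.0
```

>>> carry_out(targets=[[[0,0,0],[0,0,0],1],[[0,0,0],[0,0,0],1],[[0,0,0],[0,0,0],1],[[0,0,0],[0,0,0],1],[[0,0,0],[0,0,0],1]])

```text
clock: 4.7
position: [0.6321, 0.0747, 0.3036]
tool_rot: [3.142, -0.0, 0.0]
wrist_force: [-0.7, 0.9, -0.1]
opening: 0.092
gripper_force: 0.0
```

```bash
python3 shot.py w2
```

```text
[0.6321 0.0747 0.3036] [-3.1416e+00 -0.0000e+00  3.0000e-04] 4.75
```

View pics/w2.png

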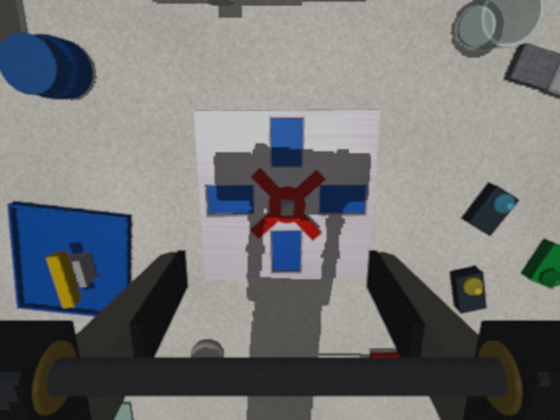

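Wrist view 2: carrier (285,195) with four blue pockets, open clamp at (287,204), tray (70,260) with the yellow key bar at (63,278).

```bash
cat > carrier.py <<'E'
from h import *
z=np.load('w2.npz'); P=cloud(z['d'],z['K'],z['T']); X,Y,Z=P[...,0],P[...,1],P[...,2]
near=(abs(X-.594)<.13)&(abs(Y-.062)<.13)
pl=near&(Z>.012)&(Z<.02); n,l,st,_=cv2.connectedComponentsWithStats(cv2.morphologyEx(pl.astype(np.uint8),cv2.MORPH_OPEN,np.ones((3,3),np.uint8)))
k=l==1+np.argmax(st[1:,4]); print('plate',cv2.minAreaRect((P[k][:,:2]*1000).astype(np.float32)),np.median(Z[k]))
hsv=cv2.cvtColor(z['im'],cv2.COLOR_BGR2HSV); bl=near&(hsv[...,0]>100)&(hsv[...,0]<130)&(hsv[...,1]>150)
# blue seen: use ray at floor height
n,l,st,_=cv2.connectedComponentsWithStats(bl.astype(np.uint8)); C=[]
for i in range(1,n):
    if st[i,4]<300: continue
    k=l==i; uv=np.argwhere(k)[:,::-1]; q=np.array([atz(a,.008,z['K'],z['T']) for a in uv])
    r=cv2.minAreaRect((q[:,:2]*1000).astype(np.float32)); print('pocket',r,'z',np.median(Z[k]).round(4)); C.append(r[0])
C=np.array(C); print('mean',C.mean(0))
s=near&(Z>.05); print('shaft top',P[s].mean(0) if s.any() else 0,s.sum(),Z[s].max()); s2=near&(Z>.056); print(cv2.minAreaRect((P[s2][:,:2]*1000).astype(np.float32)))
c=P[s].mean(0)[:2]; d=P[...,:2]-c; r=np.hypot(d[...,0],d[...,1]); a=near&(Z>.036)&(Z<.045)&(r>.03)&(r<.056)
th=np.arctan2(d[...,1],d[...,0])[a]; print('arm axis mod90',np.angle(np.exp(4j*th).mean())/4, a.sum(), np.median(Z[a]))
t=(abs(X-.5)<.1)&(abs(Y-.335)<.12)
kk=t&(Z>.045)&(Z<.07); print('keybar',cv2.minAreaRect((P[kk][:,:2]*1000).astype(np.float32)),np.median(Z[kk]),kk.sum())
tr=t&(Z>.011)&(Z<.018); print('tray',cv2.minAreaRect((P[tr][:,:2]*1000).astype(np.float32)),'floor',np.median(Z[t&(Z>.001)&(Z<.008)]))
E
python3 carrier.py; python3 blocks.py w2 | grep -v nan
```

```text
plate ((593.378173828125, 63.802738189697266), (216.14010620117188, 216.92701721191406), 0.2674470543861389) 0.015980510900713812
pocket ((663.29833984375, 63.37293243408203), (54.88820266723633, 35.231597900390625), 0.06726057082414627) z 0.0084
pocket ((592.3638916015625, 133.95333862304688), (33.98157501220703, 55.702816009521484), 0.0644017904996872) z 0.0084
pocket ((592.5237426757812, -7.282449722290039), (33.985740661621094, 55.24521255493164), 0.06595773994922638) z 0.0085
pocket ((521.9215087890625, 63.34025955200195), (53.332271575927734, 35.359214782714844), 1.0798074007034302) z 0.0084
mean [592.52687073  63.34602022]
shaft top [0.65083553 0.07459343 0.37259023] 48474 0.4546898926152773
((648.5504150390625, 77.31137084960938), (119.42286682128906, 105.46270751953125), 53.29249572753906)
arm axis mod90 -0.5946884621937497 1015 0.0405012057891716
keybar ((498.9844970703125, 339.5975341796875), (70.12320709228516, 17.20896339416504), 7.4240241050720215) 0.052391671306633525 883
tray ((504.63958740234375, 348.0535888671875), (151.91763305664062, 151.3975830078125), 82.9055023
[... 855 characters left out ...]
[50. 42. 36.]
px [527, 242, 33, 47, 1009] c [ 0.5065 -0.2816] LW 56.2 36.5 yaw 2.755 mould [ 0.4955 -0.2735] dist 0.0137 ztop 0.0218 zmax 0.0436 bgr [35. 82. 17.] body [ 38. 100.  12.]
px [46, 251, 47, 57, 1715] c [0.4997 0.3345] LW 70.2 27.4 yaw 0.133 mould [0.5017 0.3347] dist 0.002 ztop 0.0209 zmax 0.055 bgr [ 35.  98. 113.] body [52. 52. 52.]
px [454, 270, 32, 44, 1155] c [ 0.4679 -0.1826] LW 57.0 36.7 yaw 0.242 mould [ 0.4839 -0.1764] dist 0.0172 ztop 0.022 zmax 0.0424 bgr [ 37. 111. 125.] body [48. 41. 35.]
px [191, 346, 29, 11, 265] c [0.3727 0.1769] LW 40.4 15.9 yaw -1.565 mould [0.3781 0.1759] dist 0.0055 ztop 0.0178 zmax 0.0368 bgr [65. 68. 70.] body [71.5 76.  78. ]
floor z 0.0002
```

>>> carry_out(targets=[[[0,0,0],[0,0,-0.149],1],[[0,0,0],[0,0,-0.149],1],[[0,0,0],[0,0,-0.149],1],[[0,0,0],[0,0,-0.149],1],[[0,0,0],[0,0,-0.149],1]])

```text
clock: 5.25
position: [0.6321, 0.0749, 0.3036]
tool_rot: [-3.142, 0.0, 0.751]
wrist_force: [0.6, -0.7, 0.5]
opening: 0.0921
gripper_force: 0.0
```

>>> carry_out(targets=[[[0,0,0],[0,0,-0.149],1],[[0,0,0],[0,0,-0.149],1],[[0,0,0],[0,0,-0.149],1],[[0,0,0],[0,0,-0.149],1],[[0,0,0],[0,0,-0.149],1]])

```text
clock: 5.75
position: [0.6322, 0.0749, 0.3036]
tool_rot: [3.142, -0.0, 1.496]
wrist_force: [-0.2, -0.9, -0.1]
opening: 0.0922
gripper_force: 0.0
```

>>> carry_out(targets=[[[0,0,0],[0,0,0],1],[[0,0,0],[0,0,0],1],[[0,0,0],[0,0,0],1],[[0,0,0],[0,0,0],1],[[0,0,0],[0,0,0],1]])

```text
clock: 6.25
position: [0.6321, 0.0748, 0.3036]
tool_rot: [-3.142, -0.0, 1.489]
wrist_force: [0.1, -0.5, 0.8]
opening: 0.0916
gripper_force: 0.0
```

```bash
python3 shot.py w3; sed -i "s/z=np.load('w2.npz')/import sys; z=np.load(sys.argv[1]+'.npz')/; s/^s=near.*$/c=np.array([.593,.0635]); near\&=np.hypot(X-c[0],Y-c[1])<.06; s=near\&(Z>.058)\&(Z<.064); print('shaft top',P[s].mean(0) if s.any() else 0,s.sum())/; s/^c=P\[s\].mean(0)\[:2\]; //" carrier.py; python3 carrier.py w2; echo; python3 carrier.py w3
```

```text
[0.6321 0.0748 0.3036] [ 3.1415 -0.      1.4892] 6.3
plate ((593.378173828125, 63.802738189697266), (216.14010620117188, 216.92701721191406), 0.2674470543861389) 0.015980510900713812
pocket ((663.29833984375, 63.37293243408203), (54.88820266723633, 35.231597900390625), 0.06726057082414627) z 0.0084
pocket ((592.3638916015625, 133.95333862304688), (33.98157501220703, 55.702816009521484), 0.0644017904996872) z 0.0084
pocket ((592.5237426757812, -7.282449722290039), (33.985740661621094, 55.24521255493164), 0.06595773994922638) z 0.0085
pocket ((521.9215087890625, 63.34025955200195), (53.332271575927734, 35.359214782714844), 1.0798074007034302) z 0.0084
mean [592.52687073  63.34602022]
shaft top [0.59449943 0.06392718 0.06012983] 102
arm axis mod90 0.7546211110704653 1077 0.04045281441569404
keybar ((498.9844970703125, 339.5975341796875), (70.12320709228516, 17.20896339416504), 7.4240241050720215) 0.052391671306633525 883
tray ((504.63958740234375, 348.0535888671875), (151.91763305664062, 151.3975830078125), 82.90550231933594) floor 0.0038795018324075947

plate ((592.9724731445312, 63.05247116088867), (216.98089599609375, 216.74154663085938), 0.31236404180526733) 0.015995625084450238
pocket ((592.86962890625, 133.61624145507812), (35.8195915222168, 56.01437759399414), 0.1031033918261528) z 0.0084
pocket ((663.8905639648438, 62.95832824707031), (55.32852554321289, 35.41847610473633), 0.4384970963001251) z 0.0084
pocket ((522.3723754882812, 62.31414031982422), (55.107444763183594, 35.70419692993164), 0.45436254143714905) z 0.0084
pocket ((593.8289184570312, -8.068492889404297), (36.20928192138672, 54.52839279174805), 0.3110007047653198) z 0.0085
mean [593.2403717   62.70505428]
shaft top [0.59361123 0.06404605 0.06005469] 104
arm axis mod90 0.7539128450621494 1108 0.04046569569261341
keybar ((0.0, 0.0), (0.0, 0.0), 0.0) nan 0
tray ((549.9707641601562, 266.50360107421875), (1.4101868867874146, 39.71537399291992), 84.9197769165039) floor 0.0013726957916747606
  return _methods._mean(a, axis=axis, dtype=dtype,
  ret = ret.dtype.type(ret / rcount)
```

```bash
cat > go.py <<'E'
# args: x,y,z,yaw ... chained waypoints; prints turn then shift (tool axes after turn)
import sys
from h import *
s=arm.read_state(); p=np.array(s['position']); yaw=s['tool_rot'][2]; print('at',p.round(4),s['tool_rot'].round(4),s['clock'],s['opening'].__round__(4))
for a in sys.argv[1:]:
    x,y,z,w=map(float,a.split(',')); t=(w-yaw+np.pi)%(2*np.pi)-np.pi
    d=np.array([x,y,z])-p; sh=np.array([np.cos(w)*d[0]+np.sin(w)*d[1],np.sin(w)*d[0]-np.cos(w)*d[1],-d[2]])*100
    q1=np.arctan2(y,x); print(a,'turn z',round(-t,4),'shift cm',sh.round(2),'norm',np.linalg.norm(sh).round(1),'q6~',round(q1+np.pi/2-(yaw+t),2)); p=np.array([x,y,z]); yaw=yaw+t
E
python3 go.py .581,-.1926,.12,2.614 .581,-.1926,.0285,2.614 .581,-.1926,.12,2.614 .5936,-.0065,.12,1.575 .5936,-.0065,.05,1.575
```

```text
at [0.6321 0.0749 0.3036] [ 3.1415 -0.      1.4892] 6.3 0.0918
.581,-.1926,.12,2.614 turn z -1.1248 shift cm [ -9.05 -25.68  18.36] norm 32.8 q6~ -1.36
.581,-.1926,.0285,2.614 turn z -0.0 shift cm [0.   0.   9.15] norm 9.2 q6~ -1.36
.581,-.1926,.12,2.614 turn z -0.0 shift cm [ 0.    0.   -9.15] norm 9.2 q6~ -1.36
.5936,-.0065,.12,1.575 turn z 1.039 shift cm [18.6   1.34 -0.  ] norm 18.7 q6~ -0.02
.5936,-.0065,.05,1.575 turn z -0.0 shift cm [0. 0. 7.] norm 7.0 q6~ -0.02
```

>>> carry_out(targets=[[[0,0,0],[0,0,-0.141],1],[[0,0,0],[0,0,-0.141],1],[[0,0,0],[0,0,-0.141],1],[[0,0,0],[0,0,-0.141],1],[[0,0,0],[0,0,-0.141],1]])

```text
clock: 6.8
position: [0.6321, 0.0748, 0.3036]
tool_rot: [-3.142, -0.0, 2.2]
wrist_force: [0.6, 0.5, -0.4]
opening: 0.0919
gripper_force: 0.0
```

>>> carry_out(targets=[[[0,0,0],[0,0,-0.14],0.7],[[0,0,0],[0,0,-0.14],0.7],[[0,0,0],[0,0,-0.14],0.7],[[-1.13,-3.21,2.3],[0,0,0],0.7],[[-1.13,-3.21,2.3],[0,0,0],0.7]])

```text
clock: 7.3
position: [0.6198, 0.0078, 0.258]
tool_rot: [3.141, 0.002, 2.617]
wrist_force: [0.3, -0.4, -1.0]
opening: 0.0643
gripper_force: 0.0
```

>>> carry_out(targets=[[[-1.13,-3.21,2.3],[0,0,0],0.7],[[-1.13,-3.21,2.3],[0,0,0],0.7],[[-1.13,-3.21,2.3],[0,0,0],0.7],[[-1.13,-3.21,2.3],[0,0,0],0.7],[[-1.13,-3.21,2.3],[0,0,0],0.7]])

```text
clock: 7.8
position: [0.5872, -0.1605, 0.1419]
tool_rot: [3.142, 0.0, 2.614]
wrist_force: [1.2, 0.1, 0.4]
opening: 0.0643
gripper_force: 0.0
```

>>> carry_out(targets=[[[-1.13,-3.21,2.3],[0,0,0],0.7],[[0,0,0],[0,0,0],0.7],[[0,0,0],[0,0,0],0.7],[[0,0,0],[0,0,0],0.7],[[0,0,0],[0,0,0],0.7]])

```text
clock: 8.3
position: [0.5822, -0.1917, 0.1209]
tool_rot: [3.141, 0.002, 2.616]
wrist_force: [0.1, 0.6, -0.6]
opening: 0.0644
gripper_force: 0.0
```

```bash
python3 shot.py w4; python3 blocks.py w4; python3 go.py .581,-.1926,.0285,2.614
```

```text
[ 0.5822 -0.1917  0.1209] [3.1414e+00 2.0000e-03 2.6164e+00] 8.35
px [149, 12, 100, 106, 5289] c [ 0.4671 -0.1834] LW 56.4 36.3 yaw 0.243 mould [ 0.4815 -0.1789] dist 0.0151 ztop 0.0219 zmax 0.0429 bgr [ 41. 122. 137.] body [36. 32. 29.]
px [75, 150, 72, 83, 4241] c [ 0.5056 -0.2833] LW 56.2 37.2 yaw 2.754 mould [ 0.493  -0.2746] dist 0.0153 ztop 0.0219 zmax 0.043 bgr [37. 91. 14.] body [ 46. 119.  14.]
px [250, 180, 51, 77, 3765] c [ 0.5806 -0.1928] LW 56.4 36.0 yaw -0.531 mould [ 0.5905 -0.1985] dist 0.0114 ztop 0.0219 zmax 0.0427 bgr [79. 68. 34.] body [31. 27. 24.]
px [198, 396, 183, 24, 2875] c [ 0.7354 -0.269 ] LW 159.3 29.2 yaw 1.036 mould [nan nan] dist nan ztop 0.0186 zmax 0.0218 bgr [104. 120. 131.] body [ 98. 125. 143.]
floor z 0.0
at [ 0.5821 -0.1917  0.1208] [3.1414e+00 2.0000e-03 2.6164e+00] 8.35 0.0644
.581,-.1926,.0285,2.614 turn z 0.0024 shift cm [ 0.05 -0.13  9.23] norm 9.2 q6~ -1.36
```

>>> carry_out(targets=[[[0.07,-0.17,3.0],[0,0,0],0.7],[[0,0,3.0],[0,0,0],0.7],[[0,0,2.2],[0,0,0],0.7],[[0,0,1.0],[0,0,0],0.7],[[0,0,0],[0,0,0],0.7]])

```text
clock: 8.85
position: [0.5791, -0.1927, 0.0266]
tool_rot: [3.142, -0.002, 2.616]
wrist_force: [0.7, -0.5, 0.0]
opening: 0.0644
gripper_force: 0.0
```

>>> carry_out(targets=[[[0,0,0],[0,0,0],0.3],[[0,0,0],[0,0,0],0.2],[[0,0,0],[0,0,0],0.2],[[0,0,0],[0,0,0],0.2],[[0,0,0],[0,0,0],0.2]])

```text
clock: 9.35
position: [0.5805, -0.1939, 0.0287]
tool_rot: [3.141, 0.002, 2.615]
wrist_force: [-0.6, 1.5, 5.7]
opening: 0.0355
gripper_force: 30.0
```

>>> carry_out(targets=[[[0,0,-1.2],[0,0,0],0.2],[[0,0,-2.0],[0,0,0],0.2],[[0,0,-3.0],[0,0,0],0.2],[[0,0,-3.0],[0,0,0],0.2],[[0,0,0],[0,0,0],0.2]])

```text
clock: 9.85
position: [0.5825, -0.1954, 0.1252]
tool_rot: [-3.141, 0.009, 2.615]
wrist_force: [0.7, -0.5, -1.0]
opening: 0.0355
gripper_force: 30.0
```

```bash
python3 go.py .5936,-.0065,.12,1.575 .5936,-.0065,.05,1.575
```

```text
at [ 0.5825 -0.1954  0.1252] [-3.1415  0.0093  2.6149] 9.85 0.0355
.5936,-.0065,.12,1.575 turn z 1.0399 shift cm [18.88  1.19  0.52] norm 18.9 q6~ -0.02
.5936,-.0065,.05,1.575 turn z -0.0 shift cm [0. 0. 7.] norm 7.0 q6~ -0.02
```

>>> carry_out(targets=[[[0,0,0],[0,0,0.13],0.2],[[0,0,0],[0,0,0.13],0.2],[[0,0,0],[0,0,0.13],0.2],[[0,0,0],[0,0,0.13],0.2],[[0,0,0],[0,0,0.13],0.2]])

```text
clock: 10.35
position: [0.5788, -0.1934, 0.1183]
tool_rot: [-3.14, -0.002, 1.959]
wrist_force: [-0.2, -0.3, -0.5]
opening: 0.036
gripper_force: 30.0
```

>>> carry_out(targets=[[[0,0,0],[0,0,0.13],0.2],[[0,0,0],[0,0,0.13],0.2],[[0,0,0],[0,0,0.13],0.2],[[3.77,0.24,0.1],[0,0,0],0.2],[[3.77,0.24,0.1],[0,0,0],0.2]])

```text
clock: 10.85
position: [0.5834, -0.118, 0.1164]
tool_rot: [-3.14, -0.001, 1.572]
wrist_force: [-0.5, 1.0, -1.5]
opening: 0.0356
gripper_force: 30.0
```

>>> carry_out(targets=[[[3.77,0.24,0.1],[0,0,0],0.2],[[3.77,0.24,0.1],[0,0,0],0.2],[[3.77,0.24,0.1],[0,0,0],0.2],[[0,0,3.0],[0,0,0],0.2],[[0,0,3.0],[0,0,0],0.2]])

```text
clock: 11.35
position: [0.591, -0.0038, 0.0538]
tool_rot: [3.141, 0.0, 1.577]
wrist_force: [0.4, -0.3, -1.8]
opening: 0.0358
gripper_force: 30.0
```

>>> carry_out(targets=[[[0,0,0],[0,0,0],0.2],[[0,0,0],[0,0,0],0.2],[[0,0,0],[0,0,0],0.2],[[0,0,0],[0,0,0],0.2],[[0,0,0],[0,0,0],0.2]])

```text
clock: 11.85
position: [0.5919, -0.0056, 0.056]
tool_rot: [3.139, 0.001, 1.574]
wrist_force: [-0.3, 0.5, -1.7]
opening: 0.0356
gripper_force: 30.0
```

```bash
python3 go.py .5936,-.007,.048,1.575; python3 shot.py w5
```

```text
at [ 0.5919 -0.0056  0.056 ] [3.1393e+00 5.0000e-04 1.5744e+00] 11.85 0.0356
.5936,-.007,.048,1.575 turn z -0.0006 shift cm [-0.14  0.17  0.8 ] norm 0.8 q6~ -0.02
[ 0.5919 -0.0056  0.056 ] [3.1398e+00 4.0000e-04 1.5745e+00] 11.9
```

View pics/w5.png

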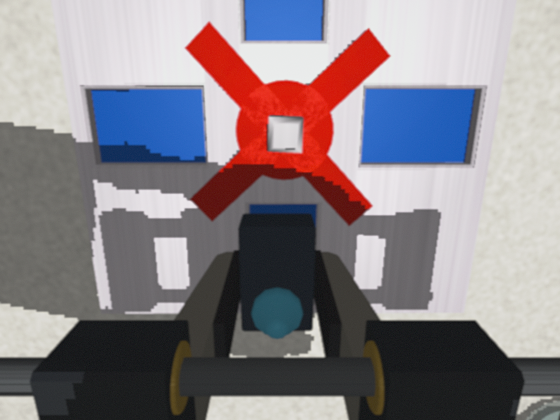

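Held blue block (278,270) above the lower pocket (283,212), well-aligned in the picture; I'll measure the block against the pocket in this same view.

```bash
cat > held.py <<'E'
# held block top face and the pocket rims, same wrist view
import sys
from h import *
z=np.load(sys.argv[1]+'.npz'); P=cloud(z['d'],z['K'],z['T']); X,Y,Z=P[...,0],P[...,1],P[...,2]; g=z['im'].max(-1)
zt=float(sys.argv[2])
k=(abs(Z-zt)<.004)&(g<75)&(np.arange(560)[None]>225)&(np.arange(560)[None]<335); k=cv2.morphologyEx(k.astype(np.uint8),cv2.MORPH_OPEN,np.ones((5,5),np.uint8))
n,l,st,_=cv2.connectedComponentsWithStats(k); i=1+np.argmax(st[1:,4]); k=l==i; print('block px',st[i].tolist(),'ztop',np.median(Z[k]).round(4))
r=cv2.minAreaRect((P[k][:,:2]*1000).astype(np.float32)); print('held top',np.round(r[0],1),np.round(r[1],1),round(r[2],2))
A=np.c_[P[k][:,:2],np.ones(k.sum())]; print('slope',np.linalg.lstsq(A,Z[k],rcond=None)[0][:2].round(4))
hsv=cv2.cvtColor(z['im'],cv2.COLOR_BGR2HSV); bl=(hsv[...,0]>100)&(hsv[...,0]<130)&(hsv[...,1]>150)&(Z<.0145)&(Z>.004)
n,l,st,_=cv2.connectedComponentsWithStats(cv2.morphologyEx(bl.astype(np.uint8),cv2.MORPH_OPEN,np.ones((3,3),np.uint8)))
for i in range(1,n):
    if st[i,4]<400: continue
    uv=np.argwhere(l==i)[:,::-1]; q=np.array([atz(a,.008,z['K'],z['T']) for a in uv]); r=cv2.minAreaRect((q[:,:2]*1000).astype(np.float32)); print('pocket',st[i].tolist(),np.round(r[0],1),np.round(r[1],1),round(r[2],2),'x',(q[:,0].min()*1e3).round(1),(q[:,0].max()*1e3).round(1),'y',(q[:,1].min()*1e3).round(1),(q[:,1].max()*1e3).round(1))
s=(Z>.056)&(Z<.064)&(abs(X-.593)<.02)&(abs(Y-.0635)<.02); print('shaft',(P[s].mean(0)*1e3).round(1))
pl=(abs(Z-.016)<.002)&(abs(X-.593)<.12); print('plate x',(np.percentile(X[pl],[.2,99.8])*1e3).round(1),'y',(np.percentile(Y[pl],[.2,99.8])*1e3).round(1))
E
python3 held.py w5 .05
```

```text
block px [226, 225, 97, 106, 6196] ztop 0.0493
held top [589.1  -5.7] [45.5 55.8] 0.16
slope [ 0.0006 -0.005 ]
pocket [245, 0, 78, 40, 3054] [593.3 114.6] [37.6 17.3] 0.28 x 574.5 612.1 y 105.9 123.3
pocket [362, 89, 113, 73, 7624] [664.4  64.1] [56.1 37.3] 0.24 x 636.3 692.5 y 45.3 82.7
pocket [92, 90, 113, 72, 7634] [522.7  63.2] [56.5 36.8] 0.26 x 494.4 551.0 y 44.7 81.7
pocket [250, 205, 66, 13, 598] [593.7  16.6] [36.9  7.1] 0.22 x 575.3 612.2 y 13.1 20.2
shaft [593.5  64.   59.3]
plate x [485.6 701.4] y [-43.9 121.6]
```

>>> carry_out(targets=[[[-0.06,0.18,0.3],[0,0,0],0.2],[[0,0,0.4],[0,0,0],0.2],[[0,0,0],[0,0,0],0.2],[[0,0,0],[0,0,0],0.2],[[0,0,0],[0,0,0],0.2]])

```text
clock: 12.4
position: [0.5927, -0.0057, 0.0475]
tool_rot: [-3.141, -0.0, 1.575]
wrist_force: [0.0, -0.8, -0.7]
opening: 0.0362
gripper_force: 30.0
```

```bash
python3 go.py .5937,-.0063,.0367,1.575
```

```text
at [ 0.5927 -0.0057  0.0475] [-3.1414e+00 -1.0000e-04  1.5748e+00] 12.4 0.0362
.5937,-.0063,.0367,1.575 turn z -0.0002 shift cm [-0.06  0.1   1.08] norm 1.1 q6~ -0.01
```

>>> carry_out(targets=[[[-0.06,0.1,0.3],[0,0,0],0.2],[[0,0,0],[0,0,0],0.2],[[0,0,0.3],[0,0,0],0.2],[[0,0,0],[0,0,0],0.2],[[0,0,0],[0,0,0],0.2]])

```text
clock: 12.9
position: [0.5941, -0.0064, 0.0415]
tool_rot: [3.141, 0.0, 1.575]
wrist_force: [2.7, -0.0, -1.6]
opening: 0.0359
gripper_force: 30.0
```

```bash
python3 go.py .5937,-.0063,.0367,1.575;python3 shot.py w6;  python3 held.py w6 .036
```

```text
at [ 0.5941 -0.0064  0.0415] [3.1408e+00 1.0000e-04 1.5748e+00] 12.9 0.0359
.5937,-.0063,.0367,1.575 turn z -0.0002 shift cm [ 0.01 -0.04  0.48] norm 0.5 q6~ -0.01
[ 0.5941 -0.0064  0.0415] [3.1408e+00 1.0000e-04 1.5748e+00] 12.95
block px [226, 225, 106, 106, 6298] ztop 0.0348
held top [593.4  -6.6] [49.7 55.9] 0.2
slope [ 0.0021 -0.0027]
pocket [238, 0, 84, 33, 2730] [593.3 112.6] [37.6 13.1] 0.28 x 574.5 612.1 y 106.0 119.2
pocket [73, 87, 122, 78, 8841] [522.6  63.3] [56.4 37. ] 0.27 x 494.3 550.8 y 44.6 81.9
pocket [364, 87, 122, 78, 8833] [664.4  63.9] [56. 37.] 0.27 x 636.3 692.4 y 45.3 82.6
shaft [593.4  64.1  59.3]
plate x [485.6 701.3] y [-40.  117.5]
```

>>> carry_out(targets=[[[0,0,0.2],[0,0,0],0.2],[[0,0,0.2],[0,0,0],0.2],[[0,0,0.05],[0,0,0],0.2],[[0,0,0],[0,0,0],0.2],[[0,0,0],[0,0,0],0.2]])

```text
clock: 13.45
position: [0.5941, -0.0064, 0.0372]
tool_rot: [3.141, 0.0, 1.575]
wrist_force: [2.1, 0.5, -1.4]
opening: 0.0355
gripper_force: 30.0
```

>>> carry_out(targets=[[[0,0,0],[0,0,0],0.6],[[0,0,0],[0,0,0],0.6],[[0,0,0],[0,0,0],0.6],[[0,0,0],[0,0,0],0.6],[[0,0,-2],[0,0,0],0.6]])

```text
clock: 13.95
position: [0.5911, -0.0058, 0.0544]
tool_rot: [-3.135, -0.001, 1.575]
wrist_force: [0.2, 0.6, 0.6]
opening: 0.0555
gripper_force: 0.0
```

>>> carry_out(targets=[[[0,0,-4],[0,0,0],0.7],[[0,0,-4],[0,0,0],0.7],[[0,0,0],[0,0,0],0.7],[[0,0,0],[0,0,0],0.7],[[0,0,0],[0,0,0],0.7]])

```text
clock: 14.45
position: [0.5926, -0.0061, 0.1354]
tool_rot: [-3.139, -0.001, 1.575]
wrist_force: [0.1, 0.2, 0.6]
opening: 0.0646
gripper_force: 0.0
```

```bash
python3 shot.py w7; sed 's/zmin=.014/zmin=.024/; s/>.028/>.034/' blocks.py > seat.py; python3 seat.py w7; python3 go.py .6221,-.3135,.12,2.829 .6221,-.3135,.0285,2.829
```

```text
[ 0.5926 -0.0061  0.1354] [-3.1379e+00 -8.0000e-04  1.5748e+00] 14.5
px [255, 180, 50, 75, 3533] c [ 0.5925 -0.0066] LW 55.8 36.0 yaw -1.568 mould [ 0.5926 -0.0181] dist 0.0114 ztop 0.0299 zmax 0.051 bgr [85. 73. 37.] body [34. 29. 26.]
floor z 0.0001
at [ 0.5924 -0.0061  0.1351] [-3.1379e+00 -8.0000e-04  1.5748e+00] 14.5 0.0644
.6221,-.3135,.12,2.829 turn z -1.2542 shift cm [-12.28 -28.34   1.51] norm 30.9 q6~ -1.72
.6221,-.3135,.0285,2.829 turn z -0.0 shift cm [0.   0.   9.15] norm 9.2 q6~ -1.72
```

>>> carry_out(targets=[[[0,0,0],[0,0,-0.139],0.7],[[0,0,0],[0,0,-0.139],0.7],[[0,0,0],[0,0,-0.139],0.7],[[0,0,0],[0,0,-0.139],0.7],[[0,0,0],[0,0,-0.139],0.7]])

```text
clock: 15.0
position: [0.5926, -0.0061, 0.1351]
tool_rot: [-3.139, -0.003, 2.275]
wrist_force: [1.0, 0.6, -0.2]
opening: 0.0645
gripper_force: 0.0
```

>>> carry_out(targets=[[[0,0,0],[0,0,-0.139],0.7],[[0,0,0],[0,0,-0.139],0.7],[[0,0,0],[0,0,-0.139],0.7],[[0,0,0],[0,0,-0.14],0.7],[[-1.75,-4.05,0.2],[0,0,0],0.7]])

```text
clock: 15.5
position: [0.5966, -0.0465, 0.1331]
tool_rot: [3.14, -0.004, 2.835]
wrist_force: [0.6, -0.8, -0.0]
opening: 0.0641
gripper_force: 0.0
```

>>> carry_out(targets=[[[-1.75,-4.05,0.2],[0,0,0],0.7],[[-1.75,-4.05,0.2],[0,0,0],0.7],[[-1.75,-4.05,0.2],[0,0,0],0.7],[[-1.75,-4.05,0.2],[0,0,0],0.7],[[-1.75,-4.05,0.2],[0,0,0],0.7]])

```text
clock: 16.0
position: [0.6173, -0.2711, 0.1228]
tool_rot: [3.141, -0.003, 2.827]
wrist_force: [0.7, 0.9, -0.2]
opening: 0.0643
gripper_force: 0.0
```

>>> carry_out(targets=[[[-1.75,-4.05,0.2],[0,0,0],0.7],[[0,0,0],[0,0,0],0.7],[[0,0,0],[0,0,0],0.7],[[0,0,0],[0,0,0],0.7],[[0,0,0],[0,0,0],0.7]])

```text
clock: 16.5
position: [0.6224, -0.3121, 0.1226]
tool_rot: [3.141, -0.001, 2.829]
wrist_force: [0.1, 0.2, 0.8]
opening: 0.0643
gripper_force: 0.0
```

```bash
python3 shot.py w8; python3 blocks.py w8; python3 go.py .6221,-.3135,.0285,2.829
```

```text
[ 0.6224 -0.3121  0.1226] [ 3.1412e+00 -7.0000e-04  2.8285e+00] 16.55
px [233, 0, 62, 89, 4935] c [ 0.5076 -0.2843] LW 51.6 36.1 yaw 2.748 mould [ 0.4953 -0.2786] dist 0.0135 ztop 0.0219 zmax 0.0435 bgr [24. 52. 14.] body [ 64. 134.  40.]
px [248, 181, 51, 77, 3699] c [ 0.622  -0.3142] LW 56.2 35.9 yaw -0.3 mould [ 0.6329 -0.3173] dist 0.0114 ztop 0.0219 zmax 0.0435 bgr [39. 36. 80.] body [30. 26. 23.]
px [412, 301, 58, 20, 963] c [ 0.7364 -0.2115] LW 47.9 16.8 yaw 1.247 mould [nan nan] dist nan ztop 0.0172 zmax 0.0193 bgr [91. 86. 86.] body [96. 90. 91.]
px [270, 317, 84, 21, 1501] c [ 0.7209 -0.314 ] LW 67.4 18.6 yaw 1.308 mould [nan nan] dist nan ztop 0.0184 zmax 0.0215 bgr [ 75. 118. 145.] body [ 75. 123. 151.]
floor z -0.0
at [ 0.6226 -0.3122  0.1229] [ 3.1412e+00 -7.0000e-04  2.8285e+00] 16.55 0.0641
.6221,-.3135,.0285,2.829 turn z -0.0005 shift cm [ 0.01 -0.13  9.44] norm 9.4 q6~ -1.72
```

>>> carry_out(targets=[[[0,-0.21,3.0],[0,0,-0.01],0.7],[[0,0,3.0],[0,0,0],0.7],[[0,0,2.4],[0,0,0],0.7],[[0,0,1.0],[0,0,0],0.7],[[0,0,0],[0,0,0],0.7]])

```text
clock: 17.05
position: [0.6209, -0.3144, 0.0275]
tool_rot: [3.14, -0.003, 2.838]
wrist_force: [-0.2, 0.7, 0.9]
opening: 0.0647
gripper_force: 0.0
```

>>> carry_out(targets=[[[0,0,0],[0,0,0],0.3],[[0,0,0],[0,0,0],0.2],[[0,0,0],[0,0,0],0.2],[[0,0,0],[0,0,0],0.2],[[0,0,0],[0,0,0],0.2]])

```text
clock: 17.55
position: [0.6226, -0.316, 0.0304]
tool_rot: [-3.141, 0.002, 2.837]
wrist_force: [0.7, 2.1, 4.7]
opening: 0.0355
gripper_force: 30.0
```

>>> carry_out(targets=[[[0,0,-1.2],[0,0,0],0.2],[[0,0,-2.0],[0,0,0],0.2],[[0,0,-3.0],[0,0,0],0.2],[[0,0,-3.0],[0,0,0],0.2],[[0,0,0],[0,0,0],0.2]])

```text
clock: 18.05
position: [0.6244, -0.318, 0.1273]
tool_rot: [-3.138, 0.009, 2.837]
wrist_force: [0.4, -0.6, 0.3]
opening: 0.0357
gripper_force: 30.0
```

>>> carry_out(targets=[[[0,0,0],[0,0,-0.103],0.2],[[0,0,0],[0,0,-0.103],0.2],[[0,0,0],[0,0,-0.103],0.2],[[-0.54,4.7,0],[0,0,0],0.2],[[-0.54,4.7,0],[0,0,0],0.2]])

```text
clock: 18.55
position: [0.6312, -0.2216, 0.1194]
tool_rot: [3.141, -0.002, -3.14]
wrist_force: [1.2, 0.7, -0.4]
opening: 0.0355
gripper_force: 30.0
```

>>> carry_out(targets=[[[-0.54,4.7,0],[0,0,0],0.2],[[-0.54,4.7,0],[0,0,0],0.2],[[-0.54,4.7,0],[0,0,0],0.2],[[-0.54,4.7,0],[0,0,0],0.2],[[-0.54,4.7,0],[0,0,0],0.2]])

```text
clock: 19.05
position: [0.6572, 0.0152, 0.1196]
tool_rot: [3.141, -0.002, -3.138]
wrist_force: [1.1, -0.6, -1.1]
opening: 0.0356
gripper_force: 30.0
```

>>> carry_out(targets=[[[-0.54,4.7,0],[0,0,0],0.2],[[0,0,2.0],[0,0,0],0.2],[[0,0,2.0],[0,0,0],0.2],[[0,0,2.0],[0,0,0],0.2],[[0,0,0],[0,0,0],0.2]])

```text
clock: 19.55
position: [0.6597, 0.0607, 0.0561]
tool_rot: [3.141, -0.009, -3.137]
wrist_force: [-0.4, -0.1, -2.2]
opening: 0.0353
gripper_force: 30.0
```

>>> carry_out(targets=[[[0,0,0],[0,0,0],0.2],[[0,0,0],[0,0,0],0.2],[[0,0,0],[0,0,0],0.2],[[0,0,0],[0,0,0],0.2],[[0,0,0],[0,0,0],0.2]])

```text
clock: 20.05
position: [0.6638, 0.0602, 0.0618]
tool_rot: [-3.141, 0.001, -3.137]
wrist_force: [-0.2, -0.2, -1.1]
opening: 0.0356
gripper_force: 30.0
```

```bash
python3 go.py .6633,.0639,.047,3.146;python3 shot.py w9;  python3 held.py w9 .053
```

```text
at [0.6638 0.0602 0.0618] [-3.1415e+00  1.0000e-03 -3.1375e+00] 20.05 0.0356
.6633,.0639,.047,3.146 turn z -0.0003 shift cm [0.05 0.37 1.48] norm 1.5 q6~ 4.8
[0.6638 0.0602 0.0618] [-3.1415e+00  6.0000e-04 -3.1374e+00] 20.1
block px [226, 221, 109, 106, 6096] ztop 0.0533
held top [662.   62.5] [55.6 52.4] 0.17
slope [ 0.0069 -0.0018]
pocket [246, 0, 74, 41, 2968] [541.9  63.3] [18.2 36.9] 0.28 x 532.7 551.1 y 44.8 81.8
pocket [360, 90, 109, 70, 7180] [593.3 134.5] [36.7 56.4] 0.28 x 574.8 611.8 y 106.2 162.7
pocket [251, 202, 63, 11, 569] [640.1  63.8] [ 6.1 36.2] 0.29 x 637.0 643.0 y 45.7 82.0
shaft [593.2  63.4  59.3]
plate x [534.4 701.1] y [-44.3 171.4]
```

>>> carry_out(targets=[[[-0.11,0.37,0.6],[0,0,0],0.2],[[0,0,0.6],[0,0,0],0.2],[[0,0,0],[0,0,0],0.2],[[0,0,0],[0,0,0],0.2],[[0,0,0],[0,0,0],0.2]])

```text
clock: 20.6
position: [0.6646, 0.064, 0.0491]
tool_rot: [-3.142, 0.0, -3.137]
wrist_force: [-0.2, -1.1, -0.4]
opening: 0.0354
gripper_force: 30.0
```

```bash
python3 go.py .6649,.0639,.0385,-3.137;python3 shot.py w10;  python3 held.py w10 .042
```

```text
at [0.6646 0.064  0.0491] [-3.1416e+00  1.0000e-04 -3.1374e+00] 20.6 0.0354
.6649,.0639,.0385,-3.137 turn z -0.0004 shift cm [-0.03 -0.01  1.06] norm 1.1 q6~ 4.8
[0.6646 0.064  0.0491] [-3.1416e+00  4.0000e-04 -3.1375e+00] 20.65
block px [226, 222, 109, 105, 6089] ztop 0.0407
held top [662.8  66.2] [55.3 51.5] 0.63
slope [0.0015 0.0007]
pocket [236, 0, 79, 35, 2730] [543.7  63.3] [14.5 37. ] 0.29 x 536.3 551.0 y 44.8 81.9
pocket [358, 87, 117, 75, 8187] [593.1 134.6] [37.  56.3] 0.29 x 574.5 611.7 y 106.4 162.8
shaft [593.2  63.5  59.3]
plate x [538.1 701.4] y [-44.3 171.5]
```

>>> carry_out(targets=[[[-0.06,0,0.2],[0,0,0],0.2],[[0,0,0.2],[0,0,0],0.2],[[0,0,0.15],[0,0,0],0.2],[[0,0,0],[0,0,0],0.2],[[0,0,0],[0,0,0],0.2]])

```text
clock: 21.15
position: [0.665, 0.0641, 0.0435]
tool_rot: [3.142, -0.0, -3.137]
wrist_force: [-0.1, 0.0, -1.1]
opening: 0.0352
gripper_force: 30.0
```

```bash
python3 go.py .6649,.0639,.0385,-3.137
```

```text
at [0.665  0.0641 0.0435] [ 3.1416e+00 -2.0000e-04 -3.1374e+00] 21.15 0.0352
.6649,.0639,.0385,-3.137 turn z -0.0004 shift cm [ 0.01 -0.02  0.5 ] norm 0.5 q6~ 4.8
```

>>> carry_out(targets=[[[0,0,0.25],[0,0,0],0.2],[[0,0,0.2],[0,0,0],0.2],[[0,0,0.08],[0,0,0],0.2],[[0,0,0],[0,0,0],0.2],[[0,0,0],[0,0,0],0.2]])

```text
clock: 21.65
position: [0.665, 0.0641, 0.0384]
tool_rot: [-3.142, -0.0, -3.137]
wrist_force: [-1.9, 0.3, 1.4]
opening: 0.0357
gripper_force: 30.0
```

>>> carry_out(targets=[[[0,0,0],[0,0,0],0.6],[[0,0,0],[0,0,0],0.6],[[0,0,0],[0,0,0],0.6],[[0,0,0],[0,0,0],0.6],[[0,0,-2],[0,0,0],0.6]])

```text
clock: 22.15
position: [0.6626, 0.0642, 0.0553]
tool_rot: [3.141, -0.006, -3.137]
wrist_force: [-0.5, -0.3, 0.0]
opening: 0.0551
gripper_force: 0.0
```

>>> carry_out(targets=[[[0,0,-4],[0,0,0],0.7],[[0,0,-4],[0,0,0],0.7],[[0,0,0],[0,0,0],0.7],[[0,0,0],[0,0,0],0.7],[[0,0,0],[0,0,0],0.7]])

```text
clock: 22.65
position: [0.6641, 0.0641, 0.1367]
tool_rot: [3.141, -0.003, -3.137]
wrist_force: [0.1, 0.2, 0.3]
opening: 0.0641
gripper_force: 0.0
```

```bash
python3 shot.py w11;  python3 seat.py w11; python3 go.py .4672,-.183,.12,.245
```

```text
[0.6641 0.0641 0.1367] [ 3.1413 -0.0035 -3.1374] 22.7
px [130, 91, 86, 54, 4447] c [ 0.5927 -0.0069] LW 56.1 35.4 yaw -1.565 mould [ 0.5923 -0.0186] dist 0.0117 ztop 0.0299 zmax 0.051 bgr [133. 114.  55.] body [55.5 50.  44. ]
px [252, 179, 50, 75, 3523] c [0.6637 0.0645] LW 56.2 36.0 yaw 0.005 mould [0.675  0.0645] dist 0.0113 ztop 0.0299 zmax 0.0516 bgr [44. 40. 87.] body [33. 29. 25.]
px [547, 295, 13, 45, 408] c [0.7488 0.2907] LW 38.2 7.5 yaw 0.085 mould [0.7515 0.2888] dist 0.0033 ztop 0.0286 zmax 0.0376 bgr [62. 33. 15.] body [60. 32. 14.]
px [172, 396, 221, 23, 3870] c [0.8127 0.0691] LW 176.7 18.4 yaw -1.549 mould [0.8164 0.0599] dist 0.0099 ztop 0.0331 zmax 0.06 bgr [47. 47. 47.] body [96. 99. 99.]
floor z 0.0001
at [0.6639 0.0641 0.1362] [ 3.1413 -0.0035 -3.1374] 22.7 0.0643
.4672,-.183,.12,.245 turn z 2.9008 shift cm [-25.08  19.2    1.62] norm 31.6 q6~ 7.24
```

>>> carry_out(targets=[[[0,0,0],[0,0,0.145],0.7],[[0,0,0],[0,0,0.145],0.7],[[0,0,0],[0,0,0.145],0.7],[[0,0,0],[0,0,0.145],0.7],[[0,0,0],[0,0,0.145],0.7]])

```text
clock: 23.2
position: [0.664, 0.0641, 0.1362]
tool_rot: [-3.14, -0.003, 2.415]
wrist_force: [-0.1, -0.3, -0.0]
opening: 0.0644
gripper_force: 0.0
```

>>> carry_out(targets=[[[0,0,0],[0,0,0.145],0.7],[[0,0,0],[0,0,0.145],0.7],[[0,0,0],[0,0,0.145],0.7],[[0,0,0],[0,0,0.145],0.7],[[0,0,0],[0,0,0.145],0.7]])

```text
clock: 23.7
position: [0.664, 0.0641, 0.1361]
tool_rot: [-3.138, -0.001, 1.69]
wrist_force: [-0.5, -0.3, 0.5]
opening: 0.0643
gripper_force: 0.0
```

>>> carry_out(targets=[[[0,0,0],[0,0,0.145],0.7],[[0,0,0],[0,0,0.145],0.7],[[0,0,0],[0,0,0.145],0.7],[[0,0,0],[0,0,0.145],0.7],[[0,0,0],[0,0,0.145],0.7]])

```text
clock: 24.2
position: [0.664, 0.0641, 0.1362]
tool_rot: [-3.139, 0.002, 0.965]
wrist_force: [-0.1, 0.3, -0.0]
opening: 0.0645
gripper_force: 0.0
```

>>> carry_out(targets=[[[0,0,0],[0,0,0.145],0.7],[[0,0,0],[0,0,0.145],0.7],[[0,0,0],[0,0,0.145],0.7],[[0,0,0],[0,0,0.145],0.7],[[0,0,0],[0,0,0.145],0.7]])

```text
clock: 24.7
position: [0.664, 0.0641, 0.1362]
tool_rot: [-3.141, 0.003, 0.24]
wrist_force: [-0.4, -0.1, -0.1]
opening: 0.0638
gripper_force: 0.0
```

>>> carry_out(targets=[[[-3.6,2.75,0.2],[0,0,0],0.7],[[-3.6,2.75,0.2],[0,0,0],0.7],[[-3.6,2.75,0.2],[0,0,0],0.7],[[-3.6,2.75,0.2],[0,0,0],0.7],[[-3.6,2.75,0.2],[0,0,0],0.7]])

```text
clock: 25.2
position: [0.5217, -0.1138, 0.1266]
tool_rot: [-3.14, 0.002, 0.246]
wrist_force: [0.1, -1.8, 0.3]
opening: 0.0642
gripper_force: 0.0
```

>>> carry_out(targets=[[[-3.6,2.75,0.2],[0,0,0],0.7],[[-3.5,2.7,0.2],[0,0,0],0.7],[[0,0,0],[0,0,0],0.7],[[0,0,0],[0,0,0],0.7],[[0,0,0],[0,0,0],0.7]])

```text
clock: 25.7
position: [0.4686, -0.1823, 0.1237]
tool_rot: [-3.14, 0.001, 0.247]
wrist_force: [0.7, 0.3, -0.2]
opening: 0.0643
gripper_force: 0.0
```

```bash
python3 shot.py w12;  python3 blocks.py w12; python3 go.py .4672,-.183,.0285,.245
```

```text
[ 0.4686 -0.1823  0.1237] [-3.1407e+00  4.0000e-04  2.4730e-01] 25.75
px [381, 155, 91, 87, 4045] c [ 0.5058 -0.2827] LW 56.2 36.9 yaw 2.747 mould [ 0.4942 -0.2746] dist 0.0142 ztop 0.0219 zmax 0.0431 bgr [27. 62. 14.] body [ 46. 119.  14.]
px [254, 178, 50, 76, 3677] c [ 0.4674 -0.1829] LW 56.5 35.9 yaw 0.234 mould [ 0.4826 -0.179 ] dist 0.0157 ztop 0.0219 zmax 0.043 bgr [28. 75. 84.] body [30. 27. 24.]
px [0, 286, 141, 35, 1314] c [ 0.3555 -0.0399] LW 110.6 14.5 yaw 1.672 mould [nan nan] dist nan ztop 0.0176 zmax 0.0266 bgr [ 64.  65. 110.] body [16.  19.  99.5]
floor z 0.0
at [ 0.4688 -0.1821  0.1238] [-3.1407e+00  4.0000e-04  2.4730e-01] 25.75 0.0644
.4672,-.183,.0285,.245 turn z 0.0023 shift cm [-0.18  0.05  9.53] norm 9.5 q6~ 0.95
```

>>> carry_out(targets=[[[-0.16,0.04,3.0],[0,0,0.01],0.7],[[0,0,3.0],[0,0,0],0.7],[[0,0,2.5],[0,0,0],0.7],[[0,0,1.0],[0,0,0],0.7],[[0,0,0],[0,0,0],0.7]])

```text
clock: 26.25
position: [0.4664, -0.1825, 0.028]
tool_rot: [-3.139, 0.002, 0.237]
wrist_force: [1.3, 0.2, 0.1]
opening: 0.0644
gripper_force: 0.0
```

>>> carry_out(targets=[[[0,0,0],[0,0,0],0.3],[[0,0,0],[0,0,0],0.2],[[0,0,0],[0,0,0],0.2],[[0,0,0],[0,0,0],0.2],[[0,0,0],[0,0,0],0.2]])

```text
clock: 26.75
position: [0.4675, -0.1844, 0.0302]
tool_rot: [3.141, -0.001, 0.236]
wrist_force: [-0.5, 0.8, 5.0]
opening: 0.0357
gripper_force: 30.0
```

>>> carry_out(targets=[[[0,0,-1.2],[0,0,0],0.2],[[0,0,-2.0],[0,0,0],0.2],[[0,0,-3.0],[0,0,0],0.2],[[0,0,-3.0],[0,0,0],0.2],[[0,0,0],[0,0,0],0.2]])

```text
clock: 27.25
position: [0.4696, -0.1859, 0.1262]
tool_rot: [3.135, -0.006, 0.236]
wrist_force: [0.4, -0.5, -1.1]
opening: 0.0356
gripper_force: 30.0
```

>>> carry_out(targets=[[[0,0,0],[0,0,-0.134],0.2],[[0,0,0],[0,0,-0.134],0.2],[[0,0,0],[0,0,-0.134],0.2],[[0,0,0],[0,0,-0.134],0.2],[[0,0,0],[0,0,-0.134],0.2]])

```text
clock: 27.75
position: [0.4661, -0.1835, 0.1202]
tool_rot: [-3.139, 0.0, 0.911]
wrist_force: [-1.1, -0.5, -1.7]
opening: 0.0356
gripper_force: 30.0
```

>>> carry_out(targets=[[[0,0,0],[0,0,-0.134],0.2],[[0,0,0],[0,0,-0.134],0.2],[[0,0,0],[0,0,-0.134],0.2],[[0,0,0],[0,0,-0.134],0.2],[[0,0,0],[0,0,-0.134],0.2]])

```text
clock: 28.25
position: [0.4661, -0.1835, 0.1202]
tool_rot: [-3.14, -0.001, 1.581]
wrist_force: [0.1, 0.5, -1.0]
opening: 0.0357
gripper_force: 30.0
```

>>> carry_out(targets=[[[4.52,1.81,0],[0,0,0],0.2],[[4.52,1.81,0],[0,0,0],0.2],[[4.52,1.81,0],[0,0,0],0.2],[[4.52,1.81,0],[0,0,0],0.2],[[4.52,1.81,0],[0,0,0],0.2]])

```text
clock: 28.75
position: [0.5558, 0.0444, 0.1202]
tool_rot: [-3.14, -0.0, 1.576]
wrist_force: [0.3, -1.0, -0.9]
opening: 0.0355
gripper_force: 30.0
```

>>> carry_out(targets=[[[4.52,1.81,0],[0,0,0],0.2],[[4.52,1.81,0],[0,0,0],0.2],[[0,0,2.0],[0,0,0],0.2],[[0,0,2.0],[0,0,0],0.2],[[0,0,2.0],[0,0,0],0.2]])

```text
clock: 29.25
position: [0.591, 0.1335, 0.0593]
tool_rot: [-3.14, 0.0, 1.577]
wrist_force: [-0.9, 0.8, -1.1]
opening: 0.0356
gripper_force: 30.0
```

>>> carry_out(targets=[[[0,0,0],[0,0,0],0.2],[[0,0,0],[0,0,0],0.2],[[0,0,0],[0,0,0],0.2],[[0,0,0],[0,0,0],0.2],[[0,0,0],[0,0,0],0.2]])

```text
clock: 29.75
position: [0.5927, 0.1329, 0.0624]
tool_rot: [3.14, -0.0, 1.576]
wrist_force: [-0.9, 0.2, -0.5]
opening: 0.0356
gripper_force: 30.0
```

```bash
python3 go.py .593,.1335,.047,1.575;python3 shot.py w13;  python3 held.py w13 .053
```

```text
at [0.5927 0.1329 0.0624] [ 3.1398 -0.      1.5756] 29.75 0.0356
.593,.1335,.047,1.575 turn z 0.0006 shift cm [0.06 0.03 1.54] norm 1.5 q6~ 0.22
[0.5927 0.1329 0.0624] [ 3.1402 -0.      1.5756] 29.8
block px [231, 218, 91, 108, 5920] ztop 0.054
held top [591.2 135.1] [43.5 57. ] 2.81
slope [ 0.0022 -0.0091]
pocket [249, 199, 63, 9, 519] [593.2 158. ] [36.2  4.8] 0.3 x 575.1 611.3 y 155.5 160.4
shaft [593.4  64.   59.9]
plate x [485.5 700.9] y [ 21.  171.9]
```

```bash
cat > ext.py <<'E'
import sys
from h import *
# extent of held block's top along tool x, relative to the TCP, central strip only
for n,tcp,yaw in (('w5',(.5919,-.0056),1.5745),('w10',(.6646,.0640),3.146),('w13',(.5927,.1329),1.5756)):
    z=np.load(n+'.npz'); P=cloud(z['d'],z['K'],z['T']); d=P[...,:2]-np.array(tcp); a=d@[np.cos(yaw),np.sin(yaw)]; b=d@[np.sin(yaw),-np.cos(yaw)]
    zt=np.median(P[...,2][250:270,265:290]); k=(abs(P[...,2]-zt)<.003)&(abs(b)<.015)&(abs(a)<.04); print(n,(np.percentile(a[k],[.3,99.7])*1e3).round(1),zt)
E
python3 ext.py
```

```text
w5 [-27.5  27.7] 0.049274737418487785
w10 [-26.2  29.3] 0.040688229783720886
w13 [10.8 22.2] 0.07221610922882586
```

```bash
sed -i "s/zt=np.median.*; k=/zt={'w5':.0493,'w10':.0407,'w13':.054}[n]; k=/" ext.py; python3 ext.py
```

```text
w5 [-27.5  27.7] 0.0493
w10 [-26.2  29.3] 0.0407
w13 [-25.8  30. ] 0.054
```

>>> carry_out(targets=[[[-0.15,0.03,0.6],[0,0,0],0.2],[[0,0,0.6],[0,0,0],0.2],[[0,0,0],[0,0,0],0.2],[[0,0,0],[0,0,0],0.2],[[0,0,0],[0,0,0],0.2]])

```text
clock: 30.3
position: [0.5924, 0.1315, 0.0493]
tool_rot: [3.142, -0.0, 1.576]
wrist_force: [-0.1, -0.2, -1.4]
opening: 0.0358
gripper_force: 30.0
```

```bash
python3 go.py .593,.1314,.0384,1.575;python3 shot.py w14; sed -i "s/^for n.*/p=np.load('w14.npz'); s=arm.read_state()\nfor n,tcp,yaw in (('w14',s['position'][:2],s['tool_rot'][2]),):/; s/zt={.*}\[n\]/zt=s['position'][2]-.0084/" ext.py; python3 ext.py
```

```text
at [0.5924 0.1315 0.0493] [ 3.1415 -0.      1.5758] 30.3 0.0358
.593,.1314,.0384,1.575 turn z 0.0008 shift cm [-0.01  0.06  1.09] norm 1.1 q6~ 0.21
[0.5924 0.1315 0.0493] [ 3.1414 -0.      1.5758] 30.35
w14 [-25.6  30. ] 0.041017558446703906
```

>>> carry_out(targets=[[[-0.02,0.06,0.2],[0,0,0],0.2],[[0,0,0.2],[0,0,0],0.2],[[0,0,0.15],[0,0,0],0.2],[[0,0,0],[0,0,0],0.2],[[0,0,0],[0,0,0],0.2]])

```text
clock: 30.85
position: [0.5935, 0.1313, 0.0439]
tool_rot: [3.14, -0.0, 1.576]
wrist_force: [3.5, -0.2, -3.1]
opening: 0.0356
gripper_force: 30.0
```

```bash
python3 go.py .593,.1314,.0384,1.575
```

```text
at [0.5935 0.1313 0.0439] [ 3.1403e+00 -1.0000e-04  1.5756e+00] 30.85 0.0356
.593,.1314,.0384,1.575 turn z 0.0006 shift cm [ 0.01 -0.05  0.55] norm 0.6 q6~ 0.21
```

>>> carry_out(targets=[[[0,0,0.25],[0,0,0],0.2],[[0,0,0.25],[0,0,0],0.2],[[0,0,0.08],[0,0,0],0.2],[[0,0,0],[0,0,0],0.2],[[0,0,0],[0,0,0],0.2]])

```text
clock: 31.35
position: [0.5934, 0.1313, 0.0383]
tool_rot: [3.14, -0.0, 1.576]
wrist_force: [2.8, 0.6, 0.1]
opening: 0.0351
gripper_force: 30.0
```

>>> carry_out(targets=[[[0,0,0],[0,0,0],0.6],[[0,0,0],[0,0,0],0.6],[[0,0,0],[0,0,0],0.6],[[0,0,0],[0,0,0],0.6],[[0,0,-2],[0,0,0],0.6]])

```text
clock: 31.85
position: [0.5901, 0.1312, 0.0551]
tool_rot: [-3.135, 0.0, 1.576]
wrist_force: [-0.5, -0.1, 0.4]
opening: 0.0554
gripper_force: 0.0
```

>>> carry_out(targets=[[[0,0,-4],[0,0,0],0.7],[[0,0,-4],[0,0,0],0.7],[[0,0,-4],[0,0,0],0.7],[[0,0,-4],[0,0,0],0.7],[[0,0,0],[0,0,0],0.7]])

```text
clock: 32.35
position: [0.5964, 0.1315, 0.2254]
tool_rot: [3.129, -0.0, 1.576]
wrist_force: [0.1, 0.5, 0.4]
opening: 0.0645
gripper_force: 0.0
```

>>> carry_out(targets=[[[0,0,0],[0,0,0],0.7],[[0,0,0],[0,0,0],0.7],[[0,0,0],[0,0,0],0.7],[[0,0,0],[0,0,0],0.7],[[0,0,0],[0,0,0],0.7]])

```text
clock: 32.85
position: [0.5925, 0.1313, 0.217]
tool_rot: [-3.14, 0.0, 1.576]
wrist_force: [-0.2, -1.2, 1.1]
opening: 0.0645
gripper_force: 0.0
```

```bash
python3 shot.py w15;  python3 seat.py w15; python3 go.py
```

```text
[0.5925 0.1313 0.217 ] [-3.1404  0.      1.5758] 32.9
px [442, 0, 46, 9, 304] c [0.7427 0.29  ] LW 32.8 5.0 yaw -0.079 mould [0.7432 0.2895] dist 0.0007 ztop 0.0291 zmax 0.0452 bgr [69. 38. 19.] body [56. 30. 14.]
px [488, 93, 72, 227, 5310] c [0.8117 0.1055] LW 230.9 20.6 yaw 1.55 mould [0.8161 0.1229] dist 0.018 ztop 0.0298 zmax 0.06 bgr [45. 45. 46.] body [57.  56.5 57. ]
px [0, 117, 49, 50, 2025] c [0.3631 0.1757] LW 42.7 34.8 yaw 1.356 mould [0.3634 0.1769] dist 0.0012 ztop 0.0305 zmax 0.0443 bgr [155. 165. 169.] body [68. 72. 74.]
px [259, 159, 39, 58, 2184] c [0.5917 0.1334] LW 55.7 35.9 yaw 1.568 mould [0.5917 0.1485] dist 0.0152 ztop 0.03 zmax 0.0509 bgr [28. 73. 82.] body [31. 27. 24.]
px [235, 216, 91, 85, 3582] c [0.5936 0.0637] LW 86.4 86.1 yaw 1.532 mould [0.5933 0.0664] dist 0.0027 ztop 0.0331 zmax 0.0599 bgr [24. 27. 95.] body [62. 61. 77.]
px [321, 237, 57, 35, 1290] c [0.6636 0.0651] LW 56.1 36.2 yaw 0.016 mould [0.6798 0.072 ] dist 0.0176 ztop 0.0299 zmax 0.049 bgr [ 59.  54. 126.] body [59. 50. 44.]
px [261, 292, 34, 52, 1661] c [ 0.5924 -0.0063] LW 56.4 35.7 yaw -1.565 mould [ 0.5926 -0.0164] dist 0.0101 ztop 0.03 zmax 0.051 bgr [127. 109.  54.] body [56. 47. 40.]
floor z 0.0001
at [0.5927 0.1313 0.2173] [-3.1404  0.      1.5758] 32.9 0.0647
```

View pics/w15.png

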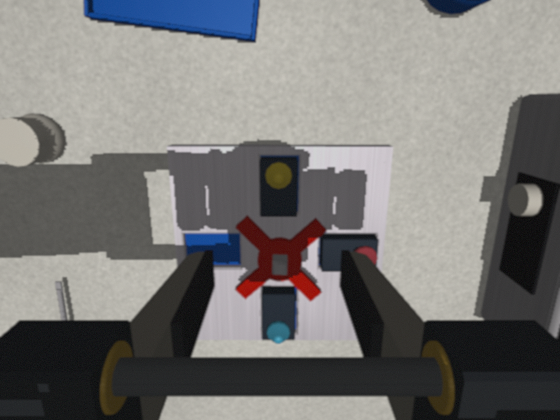

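All three blocks (yellow 279,186; pink 348,252; blue 279,312) are seated flat with moulds outward, the clamp still diagonal. Now the key: check clearance to the bottle.

```bash
python3 - <<'E'
from h import *
for n in ('scene','side'):
    z=np.load(n+'0.npz'); P=cloud(z['d'],z['K'],z['T']); X,Y,Z=[P[...,i] for i in range(3)]
    k=(X>.35)&(X<.8)&(Y>.2)&(Y<.55)&(Z>.085)&(Z<.2); n_,l,st,_=cv2.connectedComponentsWithStats(k.astype(np.uint8))
    for i in range(1,n_):
        if st[i,4]>40: p=P[l==i]; print(n,st[i].tolist(),p.min(0).round(3),p.max(0).round(3))
E
python3 go.py .499,.3396,.20,3.271 .499,.3396,.0535,3.271
```

```text
scene [380, 327, 24, 30, 518] [0.637 0.428 0.085] [0.681 0.474 0.154]
scene [409, 336, 43, 42, 925] [0.577 0.504 0.085] [0.666 0.55  0.148]
scene [332, 375, 10, 13, 62] [0.79 0.43 0.09] [0.8   0.451 0.109]
side [275, 75, 34, 36, 709] [0.575 0.425 0.085] [0.678 0.532 0.156]
at [0.5927 0.1313 0.2173] [-3.1404  0.      1.5758] 32.9 0.0647
.499,.3396,.20,3.271 turn z -1.6952 shift cm [ 6.6  21.87  1.73] norm 22.9 q6~ -1.1
.499,.3396,.0535,3.271 turn z -0.0 shift cm [-0.    0.   14.65] norm 14.7 q6~ -1.1
```

>>> carry_out(targets=[[[0,0,0],[0,0,-0.141],0.7],[[0,0,0],[0,0,-0.141],0.7],[[0,0,0],[0,0,-0.141],0.7],[[0,0,0],[0,0,-0.141],0.7],[[0,0,0],[0,0,-0.141],0.7]])

```text
clock: 33.4
position: [0.5929, 0.1313, 0.2178]
tool_rot: [-3.141, -0.0, 2.287]
wrist_force: [-0.4, 0.7, 1.0]
opening: 0.0645
gripper_force: 0.0
```

>>> carry_out(targets=[[[0,0,0],[0,0,-0.141],0.7],[[0,0,0],[0,0,-0.141],0.7],[[0,0,0],[0,0,-0.141],0.7],[[0,0,0],[0,0,-0.141],0.7],[[0,0,0],[0,0,-0.141],0.7]])

```text
clock: 33.9
position: [0.5929, 0.1313, 0.2178]
tool_rot: [-3.142, -0.0, 2.992]
wrist_force: [0.3, 0.5, 0.7]
opening: 0.0645
gripper_force: 0.0
```

>>> carry_out(targets=[[[0,0,0],[0,0,-0.141],0.5],[[0,0,0],[0,0,-0.141],0.5],[[1.32,4.37,0.4],[0,0,0],0.5],[[1.32,4.37,0.4],[0,0,0],0.5],[[1.32,4.37,0.4],[0,0,0],0.5]])

```text
clock: 34.4
position: [0.5365, 0.2574, 0.2058]
tool_rot: [3.141, 0.0, -3.017]
wrist_force: [0.8, -0.2, 0.6]
opening: 0.046
gripper_force: 0.0
```

>>> carry_out(targets=[[[1.32,4.37,0.4],[0,0,0],0.5],[[1.32,4.37,0.4],[0,0,0],0.5],[[0,0,0],[0,0,0],0.5],[[0,0,0],[0,0,0],0.5],[[0,0,0],[0,0,0],0.5]])

```text
clock: 34.9
position: [0.5006, 0.3389, 0.1981]
tool_rot: [-3.141, 0.0, -3.016]
wrist_force: [-0.5, -0.1, 0.2]
opening: 0.0461
gripper_force: 0.0
```

```bash
python3 shot.py w16
cat > key.py <<'E'
import sys
from h import *
z=np.load(sys.argv[1]+'.npz'); P=cloud(z['d'],z['K'],z['T']); X,Y,Z=[P[...,i] for i in range(3)]
t=(abs(X-.5)<.09)&(abs(Y-.335)<.09); hsv=cv2.cvtColor(z['im'],cv2.COLOR_BGR2HSV)
b=t&(abs(Z-.053)<.004)&(hsv[...,0]>15)&(hsv[...,0]<40); print('bar top',np.median(Z[b]),cv2.minAreaRect((P[b][:,:2]*1000).astype(np.float32)),b.sum())
s=t&(abs(Z-.033)<.003); print('socket top',np.median(Z[s]),s.sum(),P[s].min(0),P[s].max(0))
k=t&(Z>.02)&(Z<.06); print('all',cv2.minAreaRect((P[k][:,:2]*1000).astype(np.float32)))
E
python3 key.py w16; python3 go.py .499,.3396,.0535,3.271
```

```text
[0.5006 0.3389 0.1981] [-3.1413e+00  4.0000e-04 -3.0169e+00] 34.95
bar top 0.052880423055854886 ((498.5670166015625, 339.51580810546875), (68.9858627319336, 15.376693725585938), 7.5912628173828125) 1462
socket top 0.033054732124929764 867 [0.46357568 0.32000204 0.03018448] [0.5192695  0.35988207 0.03593181]
all ((498.3630065917969, 339.6690979003906), (69.35222625732422, 35.910770416259766), 7.534232139587402)
at [0.5007 0.3387 0.1981] [-3.1413e+00  4.0000e-04 -3.0169e+00] 34.95 0.046
.499,.3396,.0535,3.271 turn z -0.0047 shift cm [ 0.16  0.12 14.46] norm 14.5 q6~ 5.18
```

View pics/w16.png

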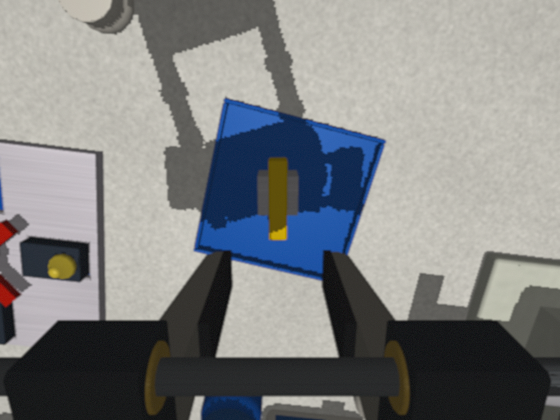

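>>> carry_out(targets=[[[0.21,0.12,4],[0,0,-0.007],0.5],[[0,0,4],[0,0,0],0.5],[[0,0,3],[0,0,0],0.5],[[0,0,1.5],[0,0,0],0.5],[[0,0,0],[0,0,0],0.5]])

```text
clock: 35.45
position: [0.4969, 0.3391, 0.0709]
tool_rot: [-3.14, -0.004, -3.01]
wrist_force: [0.1, 0.7, -0.3]
opening: 0.0459
gripper_force: 0.0
```

>>> carry_out(targets=[[[0,0,0],[0,0,0],0.5],[[0,0,0],[0,0,0],0.5],[[0,0,0],[0,0,0],0.5],[[0,0,0],[0,0,0],0.5],[[0,0,0],[0,0,0],0.5]])

```text
clock: 35.95
position: [0.498, 0.3409, 0.0737]
tool_rot: [3.141, 0.001, -3.008]
wrist_force: [-0.1, 0.5, 0.4]
opening: 0.0457
gripper_force: 0.0
```

```bash
python3 go.py .4985,.3396,.0545,-3.0096
```

```text
at [0.498  0.3409 0.0737] [ 3.1413e+00  1.0000e-03 -3.0082e+00] 35.95 0.0457
.4985,.3396,.0545,-3.0096 turn z 0.0014 shift cm [-0.03 -0.13  1.92] norm 1.9 q6~ 5.18
```

>>> carry_out(targets=[[[-0.03,-0.13,1.0],[0,0,0],0.5],[[0,0,0.6],[0,0,0],0.5],[[0,0,0.3],[0,0,0],0.5],[[0,0,0],[0,0,0],0.5],[[0,0,0],[0,0,0],0.5]])

```text
clock: 36.45
position: [0.4982, 0.3394, 0.0539]
tool_rot: [-3.142, -0.0, -3.008]
wrist_force: [0.6, 1.2, 0.7]
opening: 0.046
gripper_force: 0.0
```

>>> carry_out(targets=[[[0,0,0],[0,0,0],0.2],[[0,0,0],[0,0,0],0.05],[[0,0,0],[0,0,0],0],[[0,0,0],[0,0,0],0],[[0,0,0],[0,0,0],0]])

```text
clock: 36.95
position: [0.4983, 0.3394, 0.0541]
tool_rot: [-3.142, 0.0, -3.008]
wrist_force: [0.9, -1.0, 0.8]
opening: 0.0156
gripper_force: 30.0
```

>>> carry_out(targets=[[[0,0,0],[0,0,0],0],[[0,0,-1.5],[0,0,0],0],[[0,0,-3.0],[0,0,0],0],[[0,0,-4.0],[0,0,0],0],[[0,0,-3.0],[0,0,0],0]])

```text
clock: 37.45
position: [0.4986, 0.3397, 0.1722]
tool_rot: [3.141, 0.002, -3.008]
wrist_force: [0.2, -0.8, -1.0]
opening: 0.0155
gripper_force: 30.0
```

>>> carry_out(targets=[[[0,0,0],[0,0,0],0],[[0,0,0],[0,0,0],0],[[0,0,0],[0,0,0],0],[[0,0,0],[0,0,0],0],[[0,0,0],[0,0,0],0]])

```text
clock: 37.95
position: [0.4974, 0.3391, 0.1674]
tool_rot: [-3.141, -0.003, -3.008]
wrist_force: [1.8, 0.3, -1.6]
opening: 0.0159
gripper_force: 30.0
```

```bash
python3 shot.py w17; python3 go.py .5935,.0637,.165,3.1116 .5935,.0637,.115,3.1116
```

```text
[0.4974 0.3391 0.1674] [-3.1411e+00 -2.1000e-03 -3.0084e+00] 38.0
at [0.4976 0.3392 0.1678] [-3.1411e+00 -2.1000e-03 -3.0084e+00] 38.0 0.0157
.5935,.0637,.165,3.1116 turn z 0.1632 shift cm [-10.41 -27.25   0.28] norm 29.2 q6~ 4.85
.5935,.0637,.115,3.1116 turn z -0.0 shift cm [0. 0. 5.] norm 5.0 q6~ 4.85
```

View pics/w17.png

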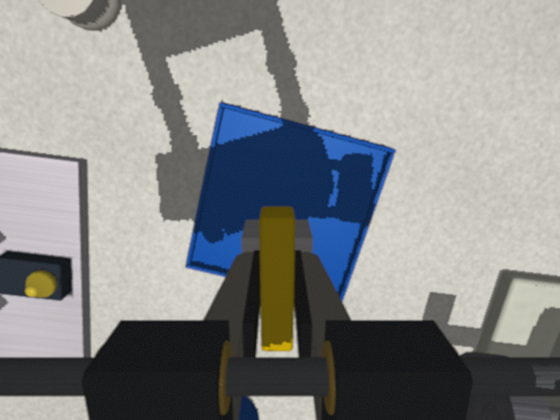

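Key bar (277,278) is held upright over the tray; carry it to the shaft.

>>> carry_out(targets=[[[0,0,0],[0,0,0.082],0],[[0,0,0],[0,0,0.082],0],[[-1.74,-4.54,0],[0,0,0],0],[[-1.74,-4.54,0],[0,0,0],0],[[-1.74,-4.54,0],[0,0,0],0]])

```text
clock: 38.5
position: [0.5462, 0.2004, 0.1686]
tool_rot: [-3.141, -0.0, 3.112]
wrist_force: [0.3, 0.6, -1.8]
opening: 0.0158
gripper_force: 30.0
```

>>> carry_out(targets=[[[-1.74,-4.54,0],[0,0,0],0],[[-1.74,-4.54,0],[0,0,0],0],[[-1.74,-4.54,0],[0,0,0],0],[[0,0,2.0],[0,0,0],0],[[0,0,2.5],[0,0,0],0]])

```text
clock: 39.0
position: [0.5957, 0.062, 0.1245]
tool_rot: [-3.141, 0.003, 3.108]
wrist_force: [-0.1, 0.6, -0.8]
opening: 0.0156
gripper_force: 30.0
```

>>> carry_out(targets=[[[0,0,0],[0,0,0],0],[[0,0,0],[0,0,0],0],[[0,0,0],[0,0,0],0],[[0,0,0],[0,0,0],0],[[0,0,0],[0,0,0],0]])

```text
clock: 39.5
position: [0.5948, 0.0642, 0.1252]
tool_rot: [-3.141, 0.002, 3.111]
wrist_force: [0.2, 0.2, -1.7]
opening: 0.016
gripper_force: 30.0
```

```bash
python3 shot.py w18; python3 go.py .5935,.0637,.106,3.1116
python3 - <<'E'
from h import *
s=arm.read_state(); yaw=s['tool_rot'][2]; z=np.load('w18.npz'); P=cloud(z['d'],z['K'],z['T']); d=P[...,:2]-s['position'][:2]
a=d@[np.cos(yaw),np.sin(yaw)]; b=d@[np.sin(yaw),-np.cos(yaw)]; hsv=cv2.cvtColor(z['im'],cv2.COLOR_BGR2HSV)
zt=s['position'][2]-.0012; k=(abs(P[...,2]-zt)<.004)&(hsv[...,0]>15)&(hsv[...,0]<40)&(abs(a)<.05)&(abs(b)<.015); print('bar along tool x',(np.percentile(a[k],[.3,99.7])*1e3).round(1),'tool y',(np.percentile(b[k],[1,99])*1e3).round(1),np.median(P[...,2][k]).round(4),k.sum())
c=np.array([.5935,.0637]); e=P[...,:2]-c; r=np.hypot(e[...,0],e[...,1]); m=(abs(P[...,2]-.0405)<.003)&(r>.032)&(r<.053); th=np.arctan2(e[...,1],e[...,0])[m]; print('arm axis',np.angle(np.exp(4j*th).mean())/4,m.sum())
E
```

```text
[0.5948 0.0642 0.1252] [-3.1415e+00  1.5000e-03  3.1112e+00] 39.55
at [0.5947 0.0641 0.1249] [-3.1415e+00  1.5000e-03  3.1112e+00] 39.55 0.0157
.5935,.0637,.106,3.1116 turn z -0.0004 shift cm [ 0.11 -0.05  1.89] norm 1.9 q6~ -1.43
bar along tool x [-34.6  34.3] tool y [-11.6   8.6] 0.1239 4756
arm axis 0.752193912767953 1937
```

View pics/w18.png

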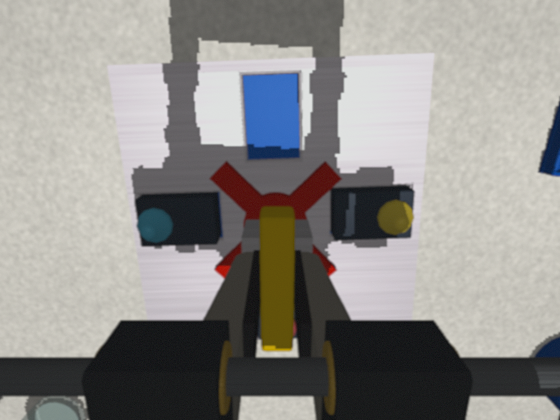

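Key hovers over the shaft hub (277,230), arms of the clamp still diagonal, blocks seated.

>>> carry_out(targets=[[[0.11,-0.05,0.6],[0,0,0],0],[[0,0,0.65],[0,0,0],0],[[0,0,0],[0,0,0],0],[[0,0,0],[0,0,0],0],[[0,0,0],[0,0,0],0]])

```text
clock: 40.05
position: [0.5931, 0.0635, 0.1115]
tool_rot: [3.142, 0.0, 3.111]
wrist_force: [-0.4, 0.8, -2.5]
opening: 0.0154
gripper_force: 30.0
```

```bash
python3 go.py .5935,.0638,.0906,3.1116
```

```text
at [0.5931 0.0635 0.1115] [3.1416 0.     3.1108] 40.05 0.0154
.5935,.0638,.0906,3.1116 turn z -0.0008 shift cm [-0.04  0.04  2.09] norm 2.1 q6~ -1.43
```

Within the shaft's taper; go down gently.

>>> carry_out(targets=[[[-0.04,0.04,0.3],[0,0,0],0],[[0,0,0.3],[0,0,0],0],[[0,0,0.3],[0,0,0],0],[[0,0,0],[0,0,0],0],[[0,0,0],[0,0,0],0]])

```text
clock: 40.55
position: [0.5934, 0.0639, 0.1023]
tool_rot: [-3.142, -0.0, 3.111]
wrist_force: [0.0, -0.2, -1.2]
opening: 0.0156
gripper_force: 30.0
```

>>> carry_out(targets=[[[0,0,0.4],[0,0,0],0],[[0,0,0.4],[0,0,0],0],[[0,0,0.3],[0,0,0],0],[[0,0,0],[0,0,0],0],[[0,0,0],[0,0,0],0]])

```text
clock: 41.05
position: [0.5934, 0.0639, 0.0914]
tool_rot: [3.142, -0.0, 3.111]
wrist_force: [0.1, -0.1, -1.2]
opening: 0.0157
gripper_force: 30.0
```

>>> carry_out(targets=[[[0,0,0.1],[0,0,0],0],[[0,0,0.05],[0,0,0],0],[[0,0,0],[0,0,0],0],[[0,0,0],[0,0,0],0],[[0,0,0],[0,0,0],0]])

```text
clock: 41.55
position: [0.5937, 0.0638, 0.0906]
tool_rot: [-3.142, 0.001, 3.111]
wrist_force: [-2.1, -1.0, 4.7]
opening: 0.0154
gripper_force: 30.0
```

>>> carry_out(targets=[[[0,0,0],[0,0,0.07],0],[[0,0,0],[0,0,0.07],0],[[0,0,0],[0,0,0.07],0],[[0,0,0],[0,0,0.07],0],[[0,0,0],[0,0,0.07],0]])

```text
clock: 42.05
position: [0.5933, 0.0639, 0.0905]
tool_rot: [-3.141, -0.001, 2.758]
wrist_force: [-4.1, 0.3, 6.1]
opening: 0.0158
gripper_force: 30.0
```

```bash
python3 go.py .5935,.0638,.0906,2.33; python3 -c "
from h import *; s=arm.read_state(); print(s['wrist_force'].round(1),s['torque'].round(2))"
```

```text
at [0.5933 0.0639 0.0905] [-3.1413e+00 -5.0000e-04  2.7584e+00] 42.05 0.0158
.5935,.0638,.0906,2.33 turn z 0.4284 shift cm [-0.02  0.01 -0.01] norm 0.0 q6~ -0.65
[-4.1  0.3  6.1] [0.11 0.51 0.19]
```

>>> carry_out(targets=[[[0,0,0],[0,0,0.08],0],[[0,0,0],[0,0,0.08],0],[[0,0,0],[0,0,0.08],0],[[0,0,0],[0,0,0.08],0],[[0,0,0],[0,0,0.08],0]])

```text
clock: 42.55
position: [0.5937, 0.0645, 0.0906]
tool_rot: [3.141, -0.0, 2.358]
wrist_force: [-1.8, 2.4, 5.9]
opening: 0.0158
gripper_force: 30.0
```

>>> carry_out(targets=[[[0,0,0],[0,0,0.04],0],[[0,0,0],[0,0,0.03],0],[[0,0,0],[0,0,0.02],0],[[0,0,0],[0,0,0],0],[[0,0,0],[0,0,0],0]])

```text
clock: 43.05
position: [0.5938, 0.0645, 0.0906]
tool_rot: [3.14, -0.0, 2.271]
wrist_force: [-1.3, 3.0, 5.1]
opening: 0.0161
gripper_force: 30.0
```

```bash
cat > arms.py <<'E'
import sys
from h import *
s=arm.read_state(); print(s['position'].round(4),s['tool_rot'].round(4),s['wrist_force'].round(1),s['torque'].round(2))
z=np.load(sys.argv[1]+'.npz'); P=cloud(z['d'],z['K'],z['T'])
e=P[...,:2]-np.array([.5935,.0637]); r=np.hypot(e[...,0],e[...,1]); hsv=cv2.cvtColor(z['im'],cv2.COLOR_BGR2HSV); m=(abs(P[...,2]-.0405)<.003)&(r>.034)&(r<.053)&((hsv[...,0]<8)|(hsv[...,0]>172))&(hsv[...,1]>120); th=np.arctan2(e[...,1],e[...,0])[m]
ax=np.angle(np.exp(4j*(th-.3)).mean())/4+.3; print('arm axis',ax,'clamp',.785+.0045-ax,m.sum())
E
python3 shot.py w19; python3 arms.py w19
```

```text
[0.5938 0.0645 0.0906] [ 3.1402e+00 -3.0000e-04  2.2709e+00] 43.1
[0.5938 0.0645 0.0906] [ 3.1402e+00 -3.0000e-04  2.2709e+00] [-1.9  2.9  5.5] [0.54 0.2  0.02]
arm axis 0.11754995669621054 clamp 0.6719500433037895 2192
```

>>> carry_out(targets=[[[0,0,0],[0,0,0.03],0],[[0,0,0],[0,0,0.03],0],[[0,0,0],[0,0,0.02],0],[[0,0,0],[0,0,0],0],[[0,0,0],[0,0,0],0]])

```text
clock: 43.6
position: [0.5939, 0.0646, 0.0906]
tool_rot: [3.14, -0.0, 2.191]
wrist_force: [-1.5, 3.9, 5.3]
opening: 0.0156
gripper_force: 30.0
```

```bash
python3 shot.py w20; python3 arms.py w20
```

```text
[0.5939 0.0646 0.0906] [ 3.1399e+00 -4.0000e-04  2.1909e+00] 43.65
[0.5939 0.0646 0.0906] [ 3.1399e+00 -4.0000e-04  2.1909e+00] [-2.1  2.2  4.9] [0.65 0.12 0.07]
arm axis 0.03833091977704778 clamp 0.7511690802229523 2190
```

View pics/w20.png

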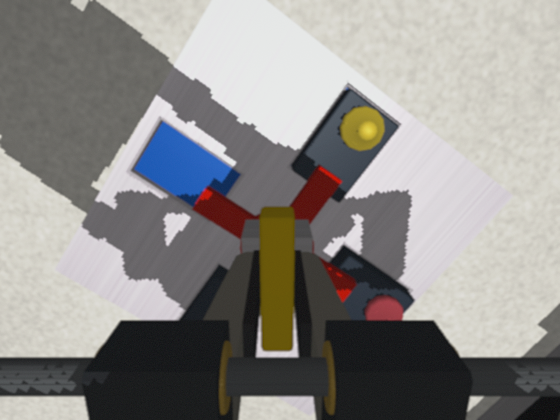

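The arms now lie nearly over the blocks (yellow 345,140; pink 375,290); a bit more to the stop.

>>> carry_out(targets=[[[0,0,0],[0,0,0.02],0],[[0,0,0],[0,0,0.02],0],[[0,0,0],[0,0,0.01],0],[[0,0,0],[0,0,0],0],[[0,0,0],[0,0,0],0]])

```text
clock: 44.15
position: [0.5939, 0.0647, 0.0906]
tool_rot: [3.14, -0.0, 2.141]
wrist_force: [-0.7, 4.1, 5.3]
opening: 0.0156
gripper_force: 30.0
```

```bash
python3 shot.py w21; python3 arms.py w21; sed 's/zmin=.014/zmin=.024/; s/>.028/>.042/' blocks.py > seat2.py; python3 seat2.py w21
```

```text
[0.5939 0.0647 0.0906] [ 3.1398e+00 -3.0000e-04  2.1415e+00] 44.2
[0.594  0.0647 0.0906] [ 3.1398e+00 -3.0000e-04  2.1415e+00] [-1.7  3.4  5.1] [0.67 0.04 0.29]
arm axis 0.0163975401304578 clamp 0.7731024598695422 2244
px [191, 188, 68, 52, 1761] c [0.5576 0.0647] LW 36.3 18.7 yaw 0.01 mould [0.5706 0.0704] dist 0.0142 ztop 0.0403 zmax 0.06 bgr [66. 67. 75.] body [17. 21. 92.]
px [320, 250, 98, 70, 3994] c [0.656  0.0648] LW 72.1 36.2 yaw 0.013 mould [0.6743 0.0673] dist 0.0185 ztop 0.0304 zmax 0.0504 bgr [ 73.  66. 158.] body [48. 43. 51.]
px [190, 276, 33, 44, 491] c [0.5781 0.0034] LW 36.1 7.3 yaw 1.575 mould [nan nan] dist nan ztop 0.0298 zmax 0.0317 bgr [35. 30. 27.] body [35. 30. 27.]
px [512, 396, 48, 24, 921] c [0.8166 0.0568] LW 37.9 6.5 yaw 1.644 mould [0.8154 0.0645] dist 0.0078 ztop 0.0341 zmax 0.0496 bgr [19. 18. 18.] body [22. 21. 20.]
floor z 0.0
```

>>> carry_out(targets=[[[0,0,0],[0,0,-0.03],0],[[0,0,0],[0,0,-0.03],0],[[0,0,0],[0,0,-0.02],0],[[0,0,0],[0,0,0],0],[[0,0,0],[0,0,0],0]])

```text
clock: 44.7
position: [0.594, 0.0644, 0.0905]
tool_rot: [3.14, -0.0, 2.221]
wrist_force: [-1.2, 3.2, 4.1]
opening: 0.0157
gripper_force: 30.0
```

>>> carry_out(targets=[[[0,0,-0.4],[0,0,0],0],[[0,0,-0.6],[0,0,0],0],[[0,0,-0.8],[0,0,0],0],[[0,0,-0.8],[0,0,0],0],[[0,0,0],[0,0,0],0]])

```text
clock: 45.2
position: [0.5941, 0.0633, 0.1175]
tool_rot: [3.141, 0.002, 2.221]
wrist_force: [0.4, 0.1, -1.6]
opening: 0.0155
gripper_force: 30.0
```

>>> carry_out(targets=[[[0,0,-2],[0,0,0],0],[[0,0,-4],[0,0,0],0],[[0,0,-2],[0,0,0],0],[[0,0,0],[0,0,0],0],[[0,0,0],[0,0,0],0]])

```text
clock: 45.7
position: [0.593, 0.0637, 0.1952]
tool_rot: [-3.141, -0.0, 2.221]
wrist_force: [1.0, -0.1, -2.0]
opening: 0.0156
gripper_force: 30.0
```

```bash
python3 shot.py w22; python3 arms.py w22; python3 seat2.py w22; python3 go.py .505,.345,.165,2.22 .505,.345,.0545,2.22
```

```text
[0.593  0.0637 0.1952] [-3.1391e+00 -1.9000e-03  2.2207e+00] 45.75
[0.5923 0.0638 0.1941] [-3.1391e+00 -1.9000e-03  2.2207e+00] [-0.6 -0.1 -1.5] [-0.02 -0.13 -0.  ]
arm axis 0.008421849080987032 clamp 0.781078150919013 1126
px [201, 221, 42, 60, 1267] c [ 0.586  -0.0068] LW 56.4 23.6 yaw -1.551 mould [ 0.5907 -0.0187] dist 0.0128 ztop 0.0303 zmax 0.0511 bgr [89. 76. 40.] body [33. 29. 26.]
px [446, 227, 114, 129, 3658] c [0.8108 0.1244] LW 147.9 18.0 yaw -1.575 mould [0.8135 0.1155] dist 0.0093 ztop 0.0338 zmax 0.06 bgr [40. 41. 41.] body [56.  55.  55.5]
floor z 0.0
at [0.5923 0.0638 0.1941] [-3.1391e+00 -1.9000e-03  2.2207e+00] 45.75 0.0157
.505,.345,.165,2.22 turn z 0.0007 shift cm [27.68 10.04  2.91] norm 29.6 q6~ -0.05
.505,.345,.0545,2.22 turn z -0.0 shift cm [ 0.    0.   11.05] norm 11.0 q6~ -0.05
```

View pics/w22.png

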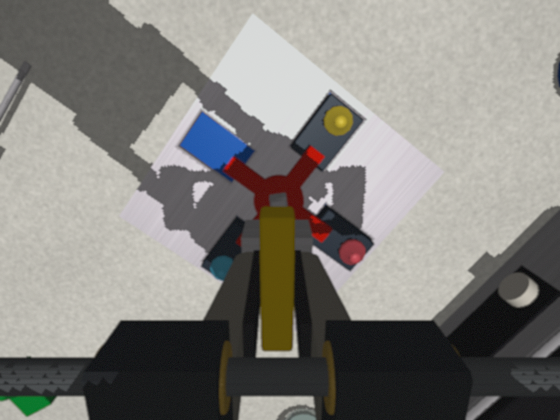

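>>> carry_out(targets=[[[3.9,1.4,0],[0,0,0],0],[[3.9,1.4,0],[0,0,0],0],[[3.9,1.4,0],[0,0,0],0],[[3.9,1.4,0],[0,0,0],0],[[3.9,1.4,0],[0,0,0],0]])

```text
clock: 46.25
position: [0.5292, 0.2625, 0.1934]
tool_rot: [-3.138, -0.001, 2.221]
wrist_force: [0.2, 0.4, -1.9]
opening: 0.0157
gripper_force: 30.0
```

>>> carry_out(targets=[[[3.9,1.4,0],[0,0,0],0],[[3.9,1.4,0],[0,0,0],0],[[0,0,4],[0,0,0],0],[[0,0,4],[0,0,0],0],[[0,0,2.5],[0,0,0],0]])

```text
clock: 46.75
position: [0.5026, 0.3395, 0.0852]
tool_rot: [-3.133, -0.002, 2.222]
wrist_force: [0.4, -0.1, -1.9]
opening: 0.0157
gripper_force: 30.0
```

>>> carry_out(targets=[[[0,0,1],[0,0,0],0],[[0,0,0],[0,0,0],0],[[0,0,0],[0,0,0],0],[[0,0,0],[0,0,0],0],[[0,0,0],[0,0,0],0]])

```text
clock: 47.25
position: [0.5074, 0.3409, 0.0827]
tool_rot: [3.139, 0.001, 2.221]
wrist_force: [0.1, -0.3, -1.1]
opening: 0.0156
gripper_force: 30.0
```

>>> carry_out(targets=[[[0,0,1.5],[0,0,0],0],[[0,0,0.8],[0,0,0],0],[[0,0,0.3],[0,0,0],0],[[0,0,0],[0,0,0],0],[[0,0,0],[0,0,0],0]])

```text
clock: 47.75
position: [0.506, 0.3404, 0.0544]
tool_rot: [-3.141, -0.0, 2.221]
wrist_force: [-0.4, 0.2, -1.7]
opening: 0.0158
gripper_force: 30.0
```

>>> carry_out(targets=[[[0,0,0.1],[0,0,0],0],[[0,0,0.1],[0,0,0],0],[[0,0,0.05],[0,0,0],0],[[0,0,0],[0,0,0],0],[[0,0,0],[0,0,0],0]])

```text
clock: 48.25
position: [0.5063, 0.3405, 0.0541]
tool_rot: [-3.141, 0.0, 2.221]
wrist_force: [-5.4, -3.2, 10.0]
opening: 0.0156
gripper_force: 30.0
```

Resting on the tray floor (contact force up); release and lift clear.

>>> carry_out(targets=[[[0,0,-0.15],[0,0,0],0],[[0,0,0],[0,0,0],0.2],[[0,0,0],[0,0,0],0.5],[[0,0,0],[0,0,0],0.5],[[0,0,0],[0,0,0],0.5]])

```text
clock: 48.75
position: [0.5063, 0.3405, 0.0538]
tool_rot: [-3.142, -0.0, 2.221]
wrist_force: [-0.9, -0.1, -0.2]
opening: 0.0404
gripper_force: 0.0
```

>>> carry_out(targets=[[[0,0,-1],[0,0,0],0.5],[[0,0,-2],[0,0,0],0.5],[[0,0,-4],[0,0,0],0.5],[[0,0,-4],[0,0,0],0.5],[[0,0,-4],[0,0,0],0.5]])

```text
clock: 49.25
position: [0.5061, 0.3405, 0.2063]
tool_rot: [3.141, 0.0, 2.221]
wrist_force: [-0.6, -0.0, -0.4]
opening: 0.0461
gripper_force: 0.0
```

>>> carry_out(targets=[[[-4,-1.4,-1.5],[0,0,0],0.7],[[-4,-1.4,-1.5],[0,0,0],0.7],[[0,0,0],[0,0,0],0.7],[[0,0,0],[0,0,0],0.7],[[0,0,0],[0,0,0],0.7]])

```text
clock: 49.75
position: [0.5317, 0.2606, 0.2335]
tool_rot: [-3.141, -0.001, 2.221]
wrist_force: [-0.1, 0.4, -0.4]
opening: 0.0641
gripper_force: 0.0
```

```bash
python3 shot.py w23; python3 arms.py w23; python3 seat2.py w23; python3 key.py w23; python3 -c "
from h import *
im,d=arm.read_camera('scene'); cv2.imwrite('pics/scene_end.png',im)"
```

```text
[0.5317 0.2606 0.2335] [-3.1404e+00 -9.0000e-04  2.2221e+00] 49.8
[0.5315 0.2608 0.2333] [-3.1404e+00 -9.0000e-04  2.2221e+00] [-0.1 -0.8 -0.2] [-0.   -0.11  0.  ]
arm axis 0.02143613983208781 clamp 0.7680638601679122 212
px [288, 64, 40, 83, 2383] c [0.5062 0.3392] LW 69.1 36.0 yaw 2.23 mould [0.5051 0.3398] dist 0.0012 ztop 0.033 zmax 0.0554 bgr [ 18. 165. 195.] body [195.5 193.  196. ]
px [478, 79, 43, 56, 1154] c [0.6429 0.4427] LW 47.8 20.5 yaw 2.184 mould [0.6385 0.4403] dist 0.0051 ztop 0.0334 zmax 0.06 bgr [63. 69. 72.] body [62. 68. 70.]
px [53, 126, 53, 47, 1951] c [0.3585 0.177 ] LW 42.8 42.1 yaw 0.538 mould [0.359  0.1773] dist 0.0007 ztop 0.0413 zmax 0.0443 bgr [90. 95. 98.] body [89. 94. 97.]
px [514, 192, 46, 91, 1667] c [0.7834 0.377 ] LW 102.4 46.4 yaw 2.42 mould [0.7644 0.3805] dist 0.0193 ztop 0.0329 zmax 0.0599 bgr [60. 47. 37.] body [57. 36. 21.]
px [440, 233, 65, 59, 1604] c [0.7309 0.3206] LW 65.6 37.5 yaw 1.569 mould [0.7241 0.3217] dist 0.0069 ztop 0.0353 zmax 0.06 bgr [78. 41. 17.] body [69.5 37.  16. ]
px [193, 282, 86, 75, 2478] c [0.5866 0.1076] LW 107.3 48.1 yaw 1.595 mould [0.5904 0.1345] dist 0.0272 ztop 0.0349 zmax 0.0506 bgr [ 45. 119. 146.] body [41. 44. 85.]
px [165, 396, 31, 20, 436] c [ 0.5954 -0.0186] LW 33.0 29.6 yaw 1.598 mould [ 0.5917 -0.0179] dist 0.0037 ztop 0.0366 zmax 0.0511 bgr [142. 123.  65.] body [110.   97.5  49. ]
floor z 0.0002
bar top 0.05286370433905749 ((505.8246154785156, 339.56640625), (16.0675106048584, 68.14668273925781), 37.162803649902344) 1486
socket top 0.03301627317902334 804 [0.48172982 0.31475563 0.03022334] [0.53057024 0.36372141 0.03588768]
all ((506.17266845703125, 339.2168884277344), (35.95929718017578, 69.06431579589844), 37.747188568115234)
```

View pics/w23.png

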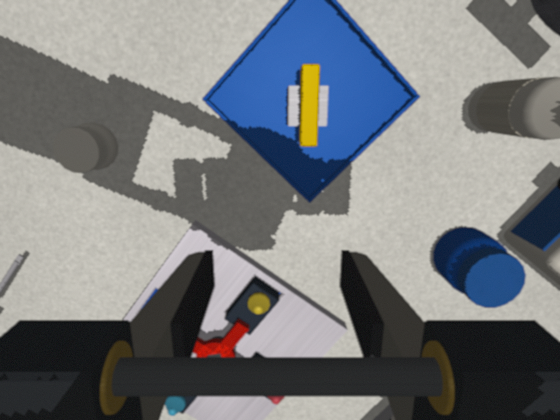

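The key stands upright in the tray (310,105), yellow block seated under the clamp arm; one last overview check.

Run:
```python
import cv2
im=cv2.imread('pics/scene_end.png'); cv2.imwrite('pics/scene_end_c.png',cv2.resize(im[90:370,160:460],None,fx=2,fy=2,interpolation=cv2.INTER_CUBIC))
```

```text
(no output)
```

View pics/scene_end_c.png

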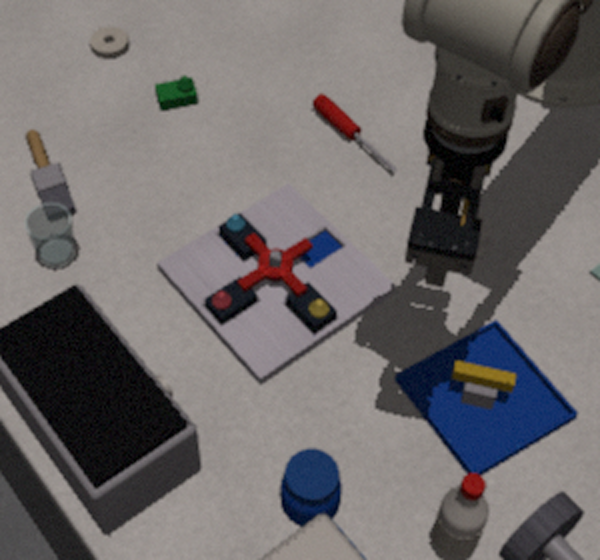

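The three blocks are seated under the clamp arms (blue 238,230; pink 228,300; yellow 315,305). The key stands upright in the tray (482,380) and the bystanders are untouched, so I'm handing in.

```bash
python3 -c "
from workcell import arm
print(arm.close_job())"
```

```text
the job is handed in; nothing more can be done
None
```

I've handed the job in at about 50 s of the 210 s. The pink-red, light-blue and yellow blocks are seated mould-outward (no skin-coloured block was present), the clamp is turned to its stop (0.77–0.78 rad by the camera), and the key stands upright in the tray. The hand-in call returned no verdict.

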